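# Screen a charge of grinding balls

### The arm

A 6-joint arm with a two-finger parallel gripper is mounted at the origin on a cart in front of the work surface, level with it; the furniture and walls round the work are solid. World frame = base frame: x ahead of the robot, y to its left, z up, the work surface at z = 0. Lengths are in m, angles in rad, forces in N, time in s.
With the tool pointing down it reaches from about 0.35 to 0.975 m from the base axis. Payload 4.9 kg.
Tool frame: the origin (TCP) lies at the very end of the fingers, on their centre line; the grasp point (between the pads) lies manip.grip_point_offset behind it (manip.grip_point_offset is the distance from the TCP to the grasp point, in m); z points along the fingers, y is the direction in which the jaws open and shut (so a half turn about z gives the same grasp; the last joint's range is limited). The gripper opens to 85 mm and grips with 20 to 120 N. Pads are 22 mm wide; open, the fingers measure 114 mm over their backs; the gripper's body (76 mm by 85 mm) begins 54 mm behind the grasp point. The pads swing forward as they close: fully open they stand 13 mm farther back than shut.
Start: joints at [-1.22, 0.053, 1.613, -0, 1.476, -0.119], TCP at [0.283, -0.557, 0.231] pointing down, gripper open.
Joint ranges: [-3.01, 3.01], [-1.01, 2.22], [0.06, 2.58], [-1.02, 4.17], [0.09, 2.62], [-3.14, 3.14]. Speed limits (rad/s): [2.57, 2.57, 3.14, 3.14, 3.14, 3.14].

### API

Orientations are given as a unit quaternion [w, x, y, z].
In Python, from plant import status, grab_frame, camera_params, ticket, boxes_of, outline_of, manip gives the robot as it stands. The module is installed in compiled form; this text tells all that it offers.
- The arm moves only by the tool play_rows, never from a script. Its argument "deltas" is a list of rows, each a list of 2 entries, a list of its own where there are three numbers: the shift along the world's x, y, z in m, then the turn about the world's z in rad. A call has 1 to 5 rows; each row is the pose to reach, as a shift and turn from the pose commanded when the call began; what a row does not reach only later rows make up. A row lasts 1/8 s, in which the tool goes at most 62.5 mm and 10.7 degrees, less where a joint would pass 70% of its speed; a pose out of reach is approached as far as the arm can. A call with a gripper value outside its range is refused whole. "grip" is the opening, from -1 (shut) to 1 (fully open), set as the call begins (left out, the last holds). The fingers move at their own pace and stop on an object; the grip force is fixed at half the most. Time passes only in rows, so rows that repeat a pose let the fingers close. It gives the time, the measured TCP pose, the force and the opening at its end, in the units of the state.
- status.state(): the state, without advancing time (a new reading comes with each control period).
- grab_frame(name): name is "scene" or "top" or "wrist"; returns (picture, depth): 384x512x3 uint8, blue, green, red; 384x512 float32, m along the optical axis (not along the pixel's ray), 0 where there is no reading.
- camera_params(name): a dict with "mtx" (3x3 intrinsics, pixels), "distortion" ([k1, k2, p1, p2, k3] as OpenCV has them; the pictures are not rectified), "world_from_camera" (4x4, takes a point from camera to world coordinates). Camera axes: x right, y up, looking along -z (the intrinsics and any distortion apply to the point x, -y, -z); pixel columns grow to the right and rows downward; lengths in m; the calibration is good to about 2 mm. A picture is of the moment at which its call begins: read the wrist's pose just before it. camera_params takes no time and is no camera call; for the wrist camera it gives the pose at the moment of the call.
- ticket.job_done(): hands the job in, once; it reports no verdict.
Trained networks look in the newest picture that a camera, given by its name, has taken for a name from the list of things; names that differ only in an ending like _2 or _b are one class to them, and where a whole thing is asked for, a point or a joint stands for the part that bears it (a point fixed in the world has none). Each returns a list of dicts, best first, with "confidence" (0 to 1); they miss things now and then, are a little off and sometimes report something else, mostly with a low value. They report only what shows in the picture. A call takes as long as a camera call. They do not tell look-alikes from the thing itself.
- boxes_of(camera, name): "box" ([left, top, right, bottom] in pixels, round what is visible of it).
- outline_of(camera, name): "region" (384x512 bool, what is visible of it) and "box" ([left, top, right, bottom] in pixels, round what is visible of it).
The state is a dict: "time": time; "joint_pos": joint angles; "joint_vel": joint speeds; "joint_efforts": joint torques, N m; "tool_pos": TCP position; "tool_rot": TCP orientation; "contact_force": force on the tool from outside, world axes, zero at the start; "ft_torque": the same for the moment, N m; "gripper_width": opening from 0.0 (shut) to 1.0 (fully open).
Only numpy, scipy, OpenCV 4.12 (cv2) and the standard library are available. Lean on these libraries where they do the work, as an engineer would, in place of code of your own. Each camera call takes 0.05 s, during which the arm holds its last target.

### The job

Tip the grinding balls out of the charge pan onto the wire grate without losing any: the small ones must all drop through into the catch tray and both large ones stay on top. Then pick the two large balls off the grate and set them gently in the shallow glass dish, and leave the empty pan standing upright on the bench. Leave the dish where it is and do not disturb the other things on the bench.

Things in the scene. Friction and masses are not known exactly. Their poses are not given: they have to be found in the camera images.
- grate (a point): Centre of the ball screen's wire grate, level with the wire tops (72 mm above the worktop); z up, x and y along its sides. Welded mesh of 4 mm round wires parallel to x and y at 26 mm pitch, 5 x 5 square openings 22 mm clear, the middle one at this point. Small balls drop through; a large ball settles in an opening, its centre about 9 mm above the wire tops, and does not roll away.
- screen: The ball screen round that grate: fixed bare-steel stand 220 mm square, origin on the worktop below the grate's centre. From the mesh edge, 65 mm out, a sheet margin rises from 3 mm below the wire tops at 12 degrees to the upright wall 107 mm out, whose rounded rim is 94 mm above the worktop all round. Four legs; below, fixed to it, a white catch tray 180 mm square, 30 mm high, floor 3 mm.
- pan_handle (a point): Centre of the charge pan's handle, 90 mm above the pan's underside. x points level to the pouring lip, y along the handle, z up. A straight flat-sided black grip 14 mm thick (x), 70 mm long (y), 20 mm high, on a bail fixed across the pan over its middle; it cannot swing, so the pan turns with the gripper. At the start the pan stands left of the screen with all seven balls in it.
- pan: The charge pan: loose, bare sheet steel, 280 g; origin on its underside, axes as the handle's, the handle at x = +4 mm. 92 mm wide, from 61 mm behind the origin to the lip 78 mm in front; walls 34 mm high at sides and back. The floor is flat (2 mm) to x = 32 mm, then ramps up at 20 degrees to the open lip. The balls roll freely (friction about 0.2) and run out when it is tipped lip-down well over 20 degrees; 40 empties it.
- pan_lip (a point): Middle of the pan's pouring edge: 74 mm in front of the handle's centre and 71 mm below it, 19 mm above the underside; axes as the handle's.
- dish: Shallow clear glass dish, loose, 120 g, standing right of the screen; origin at the centre of its underside. 108 mm across the rim, 36 mm high, inner floor 5 mm above the worktop and about 75 mm across, wall leaning outwards.
- large_ball_0_center (a point): Centre of a large grinding ball: dark grey tungsten carbide, 30 mm in diameter, 210 g (up to 15 percent either way). It starts in the pan.
- large_ball_0: The same large ball (its origin lies on its surface and turns with it: use the centre).
- large_ball_1_center (a point): Centre of a large grinding ball: dark grey tungsten carbide, 30 mm in diameter, 210 g (up to 15 percent either way). It starts in the pan.
- large_ball_1: The same large ball (its origin lies on its surface and turns with it: use the centre).
- small_ball_0_center (a point): Centre of a small grinding ball: dark grey tungsten carbide, 12 mm in diameter, 14 g. It starts in the pan.
- small_ball_1_center (a point): Centre of a small grinding ball: dark grey tungsten carbide, 12 mm in diameter, 14 g. It starts in the pan.
- small_ball_2_center (a point): Centre of a small grinding ball: dark grey tungsten carbide, 12 mm in diameter, 14 g. It starts in the pan.
- small_ball_3_center (a point): Centre of a small grinding ball: dark grey tungsten carbide, 12 mm in diameter, 14 g. It starts in the pan.
- small_ball_4_center (a point): Centre of a small grinding ball: dark grey tungsten carbide, 12 mm in diameter, 14 g. It starts in the pan.
- tape: Bystander: roll of marking tape lying flat, 52 mm across, 19 mm high; origin at the centre of its underside. On the worktop near its front edge.
- petri: Bystander: closed petri dish, 94 mm across, 15 mm high; origin at the centre of its underside.
- amber_jar: Bystander: amber screw-cap jar, 56 mm across, 80 mm high; origin at the centre of its underside.
- small_beaker: Bystander: small empty glass beaker with a lip, 57x66 mm, 71 mm high; origin at the centre of its underside.
- stopper_flask: Bystander: small stoppered glass flask, 51 mm across, 101 mm high; origin at the centre of its underside.
Mind the look-alikes: they are no part of the job. Leave any black look-alike of the dish alone. What is shaped like the pan but pink is not meant.

How it is judged:
On the way, in this order (a step that is already met when the one before it is completed fails the run):
1. the pan is tipped over the screen (angle between pan_handle's own z axis and vertical above 0.3 rad and horizontal distance between pan_lip and grate below 0.15 m and height (world z) of pan_lip above 0.07 m), for 0.05 s.
2. the charge has been tipped out: all small balls are within the screen, on or under the grate, and both large balls lie still on the grate (x of small_ball_0_center in the frame of grate between -0.105 and 0.105 m and y of small_ball_0_center in the frame of grate between -0.105 and 0.105 m and height (world z) of each of small_ball_0_center, small_ball_1_center, small_ball_2_center, small_ball_3_center, small_ball_4_center, large_ball_0_center, large_ball_1_center below 0.1 m and x of small_ball_1_center in the frame of grate between -0.105 and 0.105 m and y of small_ball_1_center in the frame of grate between -0.105 and 0.105 m and x of small_ball_2_center in the frame of grate between -0.105 and 0.105 m and y of small_ball_2_center in the frame of grate between -0.105 and 0.105 m and x of small_ball_3_center in the frame of grate between -0.105 and 0.105 m and y of small_ball_3_center in the frame of grate between -0.105 and 0.105 m and x of small_ball_4_center in the frame of grate between -0.105 and 0.105 m and y of small_ball_4_center in the frame of grate between -0.105 and 0.105 m and x of large_ball_0_center in the frame of grate between -0.105 and 0.105 m and y of large_ball_0_center in the frame of grate between -0.105 and 0.105 m and height (world z) of each of large_ball_0_center, large_ball_1_center above 0.074 m and linear speed of each of large_ball_0, large_ball_1 below 0.15 m/s and x of large_ball_1_center in the frame of grate between -0.105 and 0.105 m and y of large_ball_1_center in the frame of grate between -0.105 and 0.105 m), for 0.2 s.
3. both large balls lie in the glass dish (horizontal distance between each of large_ball_0_center, large_ball_1_center and dish below 0.045 m and height (world z) of each of large_ball_0_center, large_ball_1_center below 0.045 m and linear speed of each of large_ball_0, large_ball_1 below 0.05 m/s), for 0.2 s.
At the end, for the whole second after the job is handed in: Both large balls lie still in the dish (within 45 mm of its axis, centres below 45 mm), all five small ones in the catch tray (within 90 mm of the grate centre along each side, centres below 30 mm), and the pan stands upright (within 0.12 rad) and still on the worktop (all of step 3 and x of small_ball_0_center in the frame of grate between -0.09 and 0.09 m and y of small_ball_0_center in the frame of grate between -0.09 and 0.09 m and height (world z) of each of small_ball_0_center, small_ball_1_center, small_ball_2_center, small_ball_3_center, small_ball_4_center below 0.03 m and x of small_ball_1_center in the frame of grate between -0.09 and 0.09 m and y of small_ball_1_center in the frame of grate between -0.09 and 0.09 m and x of small_ball_2_center in the frame of grate between -0.09 and 0.09 m and y of small_ball_2_center in the frame of grate between -0.09 and 0.09 m and x of small_ball_3_center in the frame of grate between -0.09 and 0.09 m and y of small_ball_3_center in the frame of grate between -0.09 and 0.09 m and x of small_ball_4_center in the frame of grate between -0.09 and 0.09 m and y of small_ball_4_center in the frame of grate between -0.09 and 0.09 m and angle between pan_handle's own z axis and vertical below 0.12 rad and height (world z) of pan_handle between 0.08 and 0.1 m and linear speed of pan below 0.03 m/s); the robot touches nothing.
It fails at once if a large ball is thrown or dropped into the dish from more than about 40 mm ((horizontal distance between large_ball_0_center and dish below 0.06 m and height (world z) of large_ball_0_center below 0.06 m and linear speed of large_ball_0 above 0.9 m/s) or (horizontal distance between large_ball_1_center and dish below 0.06 m and height (world z) of large_ball_1_center below 0.06 m and linear speed of large_ball_1 above 0.9 m/s)).
It fails at once if the dish is shifted by more than 30 mm or tipped (distance of dish from where it was at the start of the episode above 0.03 m or angle between dish's own z axis and vertical above 0.3 rad).
It fails at once if a bystander is shifted by more than 30 mm or knocked over (distance of any of tape, petri, amber_jar, small_beaker, stopper_flask from where it was at the start of the episode above 0.03 m or angle between any of tape, petri, amber_jar, small_beaker, stopper_flask's own z axis and vertical above 0.4 rad).
It also fails if it takes over 72 s, if anything falls off the work surface, if the arm or the gripper's body presses on something with over 40 N, if the wrist force passes 120 N, or if a joint passes its speed limit or range.

## Working session

There is one attempt and no reset: what is moved stays moved. The work goes in short steps, Python scripts to look and compute and a tool call to move; the robot and the scene stay as the last step left them, time stands still between calls to the robot, and variables do not carry over. Pictures are saved under pics/ and viewed, and the job is handed in when it is done.

Besides the shell and the picture viewer there is one more tool, called after "Request:" as name([rows], argument=value, ...), one row to a line, values as JSON. play_rows: Moves the arm, as the interface text tells. Its arguments: {"type":"object","properties":{"deltas":{"type":"array"},"grip":{"type":"number"}},"required":["deltas"]}

```bash
mkdir -p pics; ls; python3 - <<'E'
from plant import *
import cv2,numpy as np
s=status.state();print({k:np.round(v,4).tolist() for k,v in s.items()});print(vars(manip) if hasattr(manip,'__dict__') else dir(manip), manip.grip_point_offset)
for n in ["scene","top"]:
    p,d=grab_frame(n);cv2.imwrite(f"pics/{n}0.png",cv2.resize(p,(800,600),interpolation=cv2.INTER_CUBIC));np.save(f"pics/{n}0.npy",d);cv2.imwrite(f"pics/{n}0raw.png",p)
    c=camera_params(n);print(n,c)
E
```

```text
pics
{'time': 0.0, 'joint_pos': [-1.22, 0.0533, 1.6143, 0.0, 1.476, -0.119], 'joint_vel': [0.0, 0.0011, -0.0014, 0.0005, 0.0016, 0.0001], 'joint_efforts': [0.0024, -39.368, -37.0175, 0.0001, 0.007, -0.0], 'tool_pos': [0.2827, -0.5567, 0.2301], 'tool_rot': [-0.001, 0.9725, 0.2327, -0.0001], 'contact_force': [-0.1442, 0.4555, -0.111], 'ft_torque': [0.0016, 0.0039, -0.0091], 'gripper_width': 0.9999}
{} 0.0187
scene {'mtx': array([[418.92577191,   0.        , 248.67240376],
       [  0.        , 418.92577191, 192.07833129],
       [  0.        ,   0.        ,   1.        ]]), 'distortion': array([-0.11370507,  0.        ,  0.        ,  0.        ,  0.        ]), 'world_from_camera': array([[-0.82765518,  0.21025774, -0.52036389, -0.37030092],
       [-0.56070051, -0.3502983 ,  0.75027064,  1.34998752],
       [-0.02453238,  0.91273368,  0.40781783,  0.76648449],
       [ 0.        ,  0.        ,  0.        ,  1.        ]])}
top {'mtx': array([[438.36219474,   0.        , 254.99659697],
       [  0.        , 438.36219474, 197.49071733],
       [  0.        ,   0.        ,   1.        ]]), 'distortion': array([-0.01820299,  0.        ,  0.        ,  0.        ,  0.        ]), 'world_from_camera': array([[ 0.01801858,  0.99732839, -0.07079134,  0.39241643],
       [-0.99982892,  0.01826917,  0.00289402,  0.05665209],
       [ 0.00417959,  0.07072709,  0.99748695,  2.1770741 ],
       [ 0.        ,  0.        ,  0.        ,  1.        ]])}
```

View pics/scene0.png

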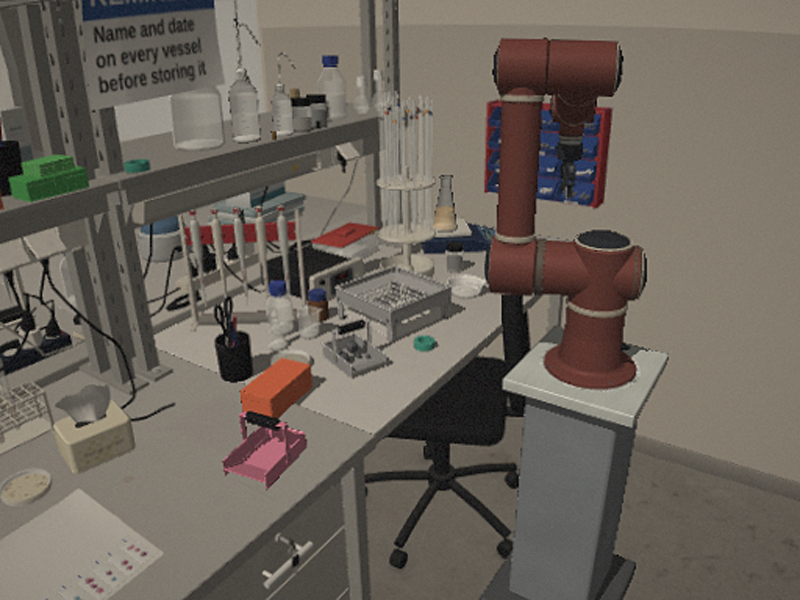

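View pics/top0.png

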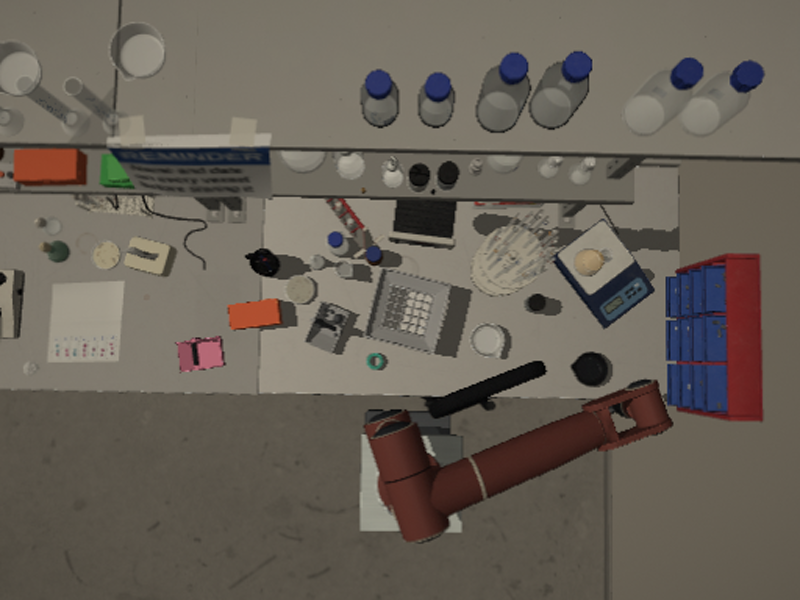

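```bash
cat > h.py <<'E'
from plant import *
import cv2,numpy as np
def unproj(c,u,v,d):
    x=cv2.undistortPoints(np.array([[[u,v]]],float),c["mtx"],c["distortion"])[0,0]
    return (c["world_from_camera"]@np.array([x[0]*d,-x[1]*d,-d,1]))[:3]
def ray_z(c,u,v,z):
    a=unproj(c,u,v,1.0);o=c["world_from_camera"][:3,3];return o+(a-o)*(z-o[2])/(a-o)[2]
def cloud(c,d,box):
    l,t,r,b=box;v,u=np.mgrid[t:b,l:r];D=d[t:b,l:r]
    x=cv2.undistortPoints(np.stack([u.ravel(),v.ravel()],-1).astype(float)[:,None],c["mtx"],c["distortion"])[:,0]
    D=D.ravel();P=np.stack([x[:,0]*D,-x[:,1]*D,-D,np.ones_like(D)],-1)@c["world_from_camera"].T
    P=P[:,:3];P[D==0]=np.nan;return P.reshape(b-t,r-l,3)
def proj(c,p):
    q=np.linalg.inv(c["world_from_camera"])@np.append(p,1);
    r,_=cv2.projectPoints(np.array([[q[0],-q[1],-q[2]]]),np.zeros(3),np.zeros(3),c["mtx"],c["distortion"]);return r[0,0]
E
python3 - <<'E'
from h import *
for cam in ["top","scene"]:
  c=camera_params(cam)
  for n in ["pan","screen","dish","large_ball_0","small_ball_0","petri","amber_jar","tape","small_beaker","stopper_flask"]:
    for b in boxes_of(cam,n)[:4]:
        l,t,r,bb=b["box"]; print(cam,n,round(b["confidence"],2),np.round(b["box"]).tolist(),np.round(ray_z(c,(l+r)/2,(t+bb)/2,0.03),3).tolist())
im=cv2.imread("pics/top0raw.png");cv2.imwrite("pics/topc.png",cv2.resize(im[150:270,150:350],None,fx=4,fy=4,interpolation=cv2.INTER_CUBIC))
im=cv2.imread("pics/scene0raw.png");cv2.imwrite("pics/scenec.png",cv2.resize(im[160:260,150:330],None,fx=4.4,fy=4.4,interpolation=cv2.INTER_CUBIC))
E
```

```text
top pan 0.93 [195.0, 195.0, 224.0, 226.0] [0.478, 0.272, 0.03]
top pan 0.93 [113.0, 212.0, 144.0, 239.0] [0.394, 0.665, 0.03]
top screen 0.66 [233.0, 176.0, 287.0, 225.0] [0.531, 0.027, 0.03]
top dish 0.89 [301.0, 207.0, 324.0, 229.0] [0.449, -0.233, 0.03]
top dish 0.83 [363.0, 226.0, 387.0, 246.0] [0.367, -0.542, 0.03]
top large_ball_0 0.35 [196.0, 191.0, 223.0, 225.0] [0.49, 0.273, 0.03]Traceback (most recent call last):
  File "<stdin>", line 5, in <module>
ValueError: it knows: amber_jar, dish, grate, large_ball, large_ball_0_center, large_ball_1_center, pan, pan_handle, pan_lip, petri, screen, small_ball_0_center, small_ball_1_center, small_ball_2_center, small_ba
```

```bash

python3 - <<'E'
from h import *
im=cv2.imread("pics/top0raw.png");cv2.imwrite("pics/topc.png",cv2.resize(im[150:270,150:350],None,fx=4,fy=4,interpolation=cv2.INTER_CUBIC))
im=cv2.imread("pics/scene0raw.png");cv2.imwrite("pics/scenec.png",cv2.resize(im[160:260,150:330],None,fx=4.4,fy=4.4,interpolation=cv2.INTER_CUBIC))
c=camera_params("wrist");print(c);s=status.state();print(s["tool_pos"],s["time"])
E
```

```text
{'mtx': array([[327.1587553 ,   0.        , 261.38278567],
       [  0.        , 327.1587553 , 194.74436146],
       [  0.        ,   0.        ,   1.        ]]), 'distortion': array([-0.02139058,  0.        ,  0.        ,  0.        ,  0.        ]), 'world_from_camera': array([[ 4.52468735e-01,  8.50802215e-01,  2.67222070e-01,
         3.51525658e-01],
       [-8.91779753e-01,  4.31998705e-01,  1.34558502e-01,
        -5.22407168e-01],
       [-9.56917023e-04, -2.99186747e-01,  9.54194097e-01,
         3.74537099e-01],
       [ 0.00000000e+00,  0.00000000e+00,  0.00000000e+00,
         1.00000000e+00]])}
[ 0.28285694 -0.55708537  0.23088249] 0.3
```

View pics/topc.png

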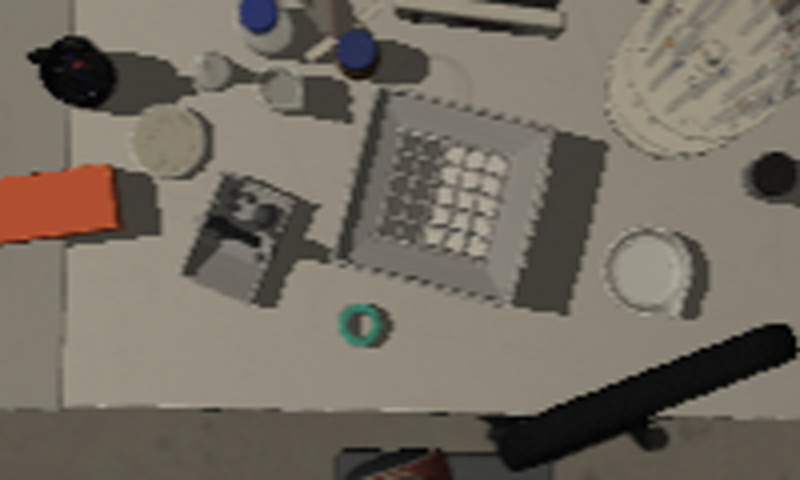

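View pics/scenec.png

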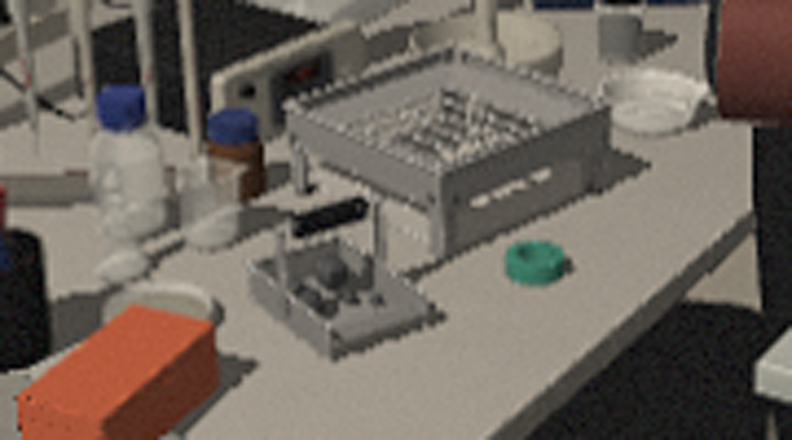

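```bash

python3 - <<'E'
from h import *
c=camera_params("top");d=np.load("pics/top0.npy")
P=cloud(c,d,(270,225,355,270))
for v in range(0,45,5): print([ "%.2f,%.2f,%.2f"%tuple(P[v,u]) for u in range(0,85,10)])
# height map overall of bench region
P=cloud(c,d,(150,120,400,260))
m=(P[...,0]>.3)&(P[...,2]>.12)
im=cv2.normalize(np.clip(P[...,2],0,.5),None,0,255,cv2.NORM_MINMAX).astype(np.uint8)
cv2.imwrite("pics/hm.png",cv2.resize(im,None,fx=3,fy=3,interpolation=0))
E
```

```text
['0.41,-0.03,0.00', '0.41,-0.08,-0.01', '0.41,-0.13,0.00', '0.41,-0.17,0.01', '0.42,-0.22,0.01', '0.42,-0.27,0.00', '0.42,-0.32,0.00', '0.42,-0.37,0.01', '0.42,-0.42,-0.00']
['0.39,-0.03,-0.00', '0.39,-0.08,0.01', '0.39,-0.13,-0.00', '0.39,-0.17,0.01', '0.39,-0.23,-0.00', '0.39,-0.28,-0.00', '0.39,-0.32,-0.00', '0.39,-0.37,0.00', '0.39,-0.43,-0.01']
['0.36,-0.03,-0.01', '0.36,-0.08,-0.01', '0.36,-0.13,0.00', '0.36,-0.18,-0.00', '0.37,-0.23,-0.00', '0.37,-0.28,-0.01', '0.37,-0.31,0.06', '0.37,-0.36,0.06', '0.37,-0.42,0.00']
['0.34,-0.03,0.01', '0.34,-0.08,0.00', '0.34,-0.13,-0.00', '0.34,-0.18,-0.01', '0.34,-0.23,-0.01', '0.34,-0.27,0.07', '0.34,-0.31,0.08', '0.35,-0.36,0.08', '0.34,-0.42,0.01']
['0.31,-0.03,-0.01', '0.31,-0.08,-0.00', '0.31,-0.13,0.00', '0.32,-0.18,0.01', '0.32,-0.21,0.09', '0.32,-0.26,0.08', '0.32,-0.31,0.07', '0.32,-0.37,0.00', '0.32,-0.43,-0.01']
['0.29,-0.03,0.01', '0.29,-0.08,-0.01', '0.29,-0.13,0.00', '0.29,-0.17,0.07', '0.30,-0.22,0.08', '0.29,-0.27,0.03', '0.29,-0.33,-0.01', '0.29,-0.38,-0.00', '0.29,-0.43,-0.01']
['0.22,-0.06,-0.78', '0.27,-0.08,0.05', '0.27,-0.12,0.08', '0.27,-0.17,0.09', '0.26,-0.24,-0.09', '0.22,-0.40,-0.79', '0.22,-0.47,-0.81', '0.22,-0.53,-0.81', '0.23,-0.60,-0.80']
['0.18,-0.06,-0.81', '0.24,-0.08,0.04', '0.25,-0.12,0.07', '0.23,-0.20,-0.24', '0.23,-0.25,-0.21', '0.19,-0.40,-0.80', '0.19,-0.46,-0.79', '0.19,-0.54,-0.82', '0.19,-0.60,-0.79']
['0.16,-0.06,-0.71', '0.21,-0.08,-0.01', '0.15,-0.20,-0.80', '0.15,-0.26,-0.80', '0.15,-0.33,-0.80', '0.16,-0.40,-0.80', '0.16,-0.46,-0.79', '0.16,-0.53,-0.79', '0.16,-0.60,-0.81']<stdin>:8: RuntimeWarning: invalid value encountered in cast
```

View pics/hm.png

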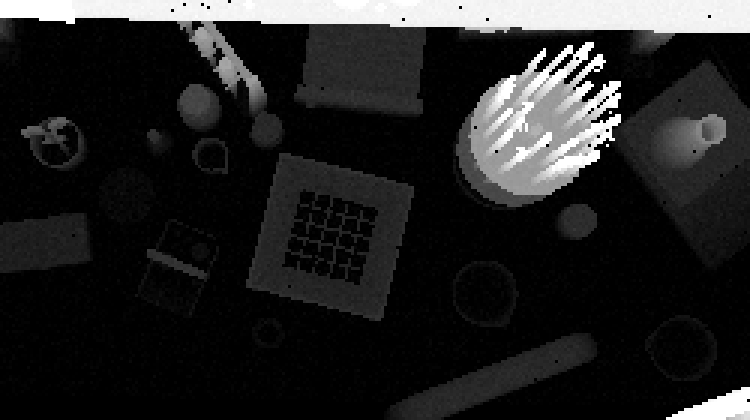

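Request:
play_rows([
  [[0.16,0.23,0.1],0],
  [[0.16,0.23,0.1],0],
  [[0.16,0.23,0.1],0],
  [[0.16,0.23,0.1],0],
  [[0.16,0.23,0.1],0],
])

```text
time: 0.92
tool_pos: [0.4441, -0.3254, 0.3326]
tool_rot: [0.001, 0.972, 0.233, 0.0]
contact_force: [1.4, 0.0, 0.1]
gripper_width: 0.999
```

Request:
play_rows([
  [[0.02,0.31,0],0.3],
  [[0.02,0.31,0],0.3],
  [[0.02,0.31,0],0.3],
  [[0.02,0.31,0],0.3],
  [[0.02,0.31,0],0.3],
])

```text
time: 1.55
tool_pos: [0.4627, -0.0153, 0.3315]
tool_rot: [0.0, 0.927, 0.375, 0.0]
contact_force: [0.7, -0.1, -0.2]
gripper_width: 1.0
```

Request:
play_rows([
  [[-0.02,0.27,0],0.36],
  [[-0.02,0.27,0],0.36],
  [[-0.02,0.27,0],0.36],
  [[-0.02,0.27,0],0.36],
  [[-0.02,0.27,0],0.36],
])

```text
time: 2.17
tool_pos: [0.4419, 0.2557, 0.3312]
tool_rot: [-0.0, 0.844, 0.537, -0.0]
contact_force: [-0.3, -0.4, -0.3]
gripper_width: 0.995
```

```bash

python3 - <<'E'
from h import *
c=camera_params("wrist");p,d=grab_frame("wrist");np.save("pics/w1.npy",d);cv2.imwrite("pics/w1.png",p)
s=status.state();print(s["time"],s["tool_pos"],s["tool_rot"],s["joint_pos"])
import pickle;pickle.dump(c,open("pics/w1c.pkl","wb"))
cv2.imwrite("pics/w1b.png",cv2.resize(p,(800,600),interpolation=cv2.INTER_CUBIC))
E
```

```text
2.225 [0.44185912 0.25653253 0.33101204] [-8.94438127e-04  8.43367759e-01  5.37336037e-01  8.00731775e-05] [ 0.37928492 -0.26243649  1.7412737   0.0017949   1.66293229  0.81569531]
```

View pics/w1b.png

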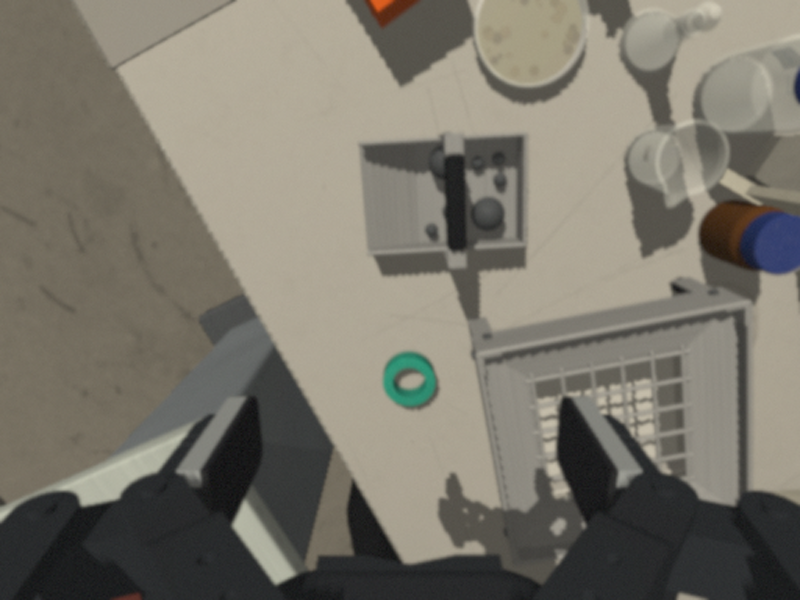

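```bash

python3 - <<'E'
from h import *
import pickle
c=pickle.load(open("pics/w1c.pkl","rb"));d=np.load("pics/w1.npy");p=cv2.imread("pics/w1.png")
P=cloud(c,d,(0,0,512,384))
# handle top
sub=np.zeros((384,512),bool);sub[90:165,275:310]=1
m=sub&(p.max(2)<45)&(P[...,2]>.085)&(P[...,2]<.112)
Q=P[m];print("handle n",m.sum(),"z",np.percentile(Q[:,2],[5,50,95]))
(cx,cy),(w,h),a=cv2.minAreaRect((Q[:,:2]*1000).astype(np.float32));print(cx,cy,w,h,a)
print("mean",Q.mean(0)); u,sv,vt=np.linalg.svd((Q-Q.mean(0))[:,:2],full_matrices=False);print("dir",vt[0],np.degrees(np.arctan2(vt[0][1],vt[0][0])))
# bail incl straps
sub2=np.zeros((384,512),bool);sub2[75:180,275:310]=1
m2=sub2&(P[...,2]>.085)&(P[...,2]<.112);Q=P[m2];print("bail",cv2.minAreaRect((Q[:,:2]*1000).astype(np.float32)),np.median(Q[:,2]))
# wall tops of pan
sub3=np.zeros((384,512),bool);sub3[75:175,225:345]=1
m3=sub3&(P[...,2]>.027)&(P[...,2]<.045);
# bench level
print("bench z",np.nanmedian(P[180:200,200:230,2]))
# screen rim
m4=np.zeros((384,512),bool);m4[175:384,295:500]=1
m4&=(P[...,2]>.086)&(P[...,2]<.100);Q=P[m4];print("rim n",len(Q),np.median(Q[:,2]));
v=np.zeros((384,512),np.uint8);v[m]=255;v[m4]=255;v[m3]=128;cv2.imwrite("pics/m1.png",v)
for n in ["pan","screen","pan_handle","grate","pan_lip"]:
    for b in boxes_of("wrist",n)[:2]:
        print(n,round(b["confidence"],2),np.round(b["box"]).tolist())
E
```

```text
handle n 650 z [0.09844634 0.10082693 0.10223721]
488.05999755859375 273.86865234375 65.84945678710938 12.454875946044922 68.21238708496094
mean [0.48817046 0.27501113 0.1005932 ]
dir [-0.36108265 -0.93253382] -111.166700274477
bail ((488.58673095703125, 272.9098815917969), (97.08299255371094, 14.27589225769043), 68.14205932617188) 0.10013154008553754
bench z 0.000873803949427987
rim n 2456 0.09448749066607817
pan 0.85 [228.0, 84.0, 337.0, 168.0]
screen 0.9 [299.0, 175.0, 485.0, 362.0]
pan_handle 0.76 [232.0, 88.0, 340.0, 175.0]
grate 0.95 [300.0, 177.0, 482.0, 362.0]
grate 0.71 [275.0, 94.0, 286.0, 118.0]
pan_lip 0.67 [230.0, 83.0, 338.0, 172.0]
```

View pics/m1.png

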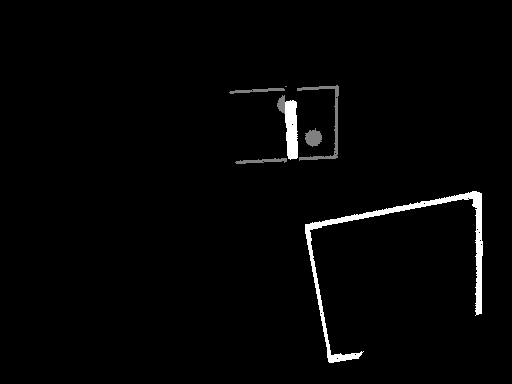

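```bash

python3 - <<'E'
from h import *
import pickle
c=pickle.load(open("pics/w1c.pkl","rb"));d=np.load("pics/w1.npy")
P=cloud(c,d,(0,0,512,384))
def line(box):
    l,t,r,b=box;Q=P[t:b,l:r].reshape(-1,3);Q=Q[(Q[:,2]>.086)&(Q[:,2]<.1)][:,:2].astype(np.float32)
    v=cv2.fitLine(Q,cv2.DIST_HUBER,0,.01,.01).ravel();n=np.array([-v[1],v[0]]);r_=(Q-v[2:])@n
    print(len(Q),"ang",np.degrees(np.arctan2(v[1],v[0])),v[2:],"width",np.percentile(r_,[3,97])*1000);return v
L=line((315,190,465,226));N=line((300,240,335,350));F=line((470,205,490,315))
def X(a,b):
    t=np.linalg.solve(np.array([a[:2],-b[:2]]).T,b[2:]-a[2:]);return a[2:]+t[0]*a[:2]
A=X(L,N);B=X(L,F);print("corners",A,B,np.linalg.norm(A-B))
dl=(B-A)/np.linalg.norm(B-A);n=np.array([dl[1],-dl[0]])  # toward -y
mid=(A+B)/2;print("mid",mid,"inward",n,np.degrees(np.arctan2(n[1],n[0])),"grate",mid+n*.1085)
E
```

```text
801 ang -13.293399 [0.5662536  0.12984133] width [-3.06292251  1.46315969]
413 ang 76.845825 [0.43394032 0.05748287] width [-2.40467414  2.2722408 ]
681 ang 76.40065 [0.64795446 0.02475656] width [-2.68482016  2.22083232]
corners [0.45688954 0.1556806 ] [0.6675842  0.10590012] 0.21649556
mid [0.56223685 0.13079035] inward [-0.22993761 -0.9732054 ] -103.293396 grate [0.5372886  0.02519757]
```

Request:
play_rows([
  [[0.046,0.018,-0.05],0.061],
  [[0.046,0.018,-0.1],0.061],
  [[0.046,0.018,-0.15],0.061],
  [[0.046,0.018,-0.18],0.061],
  [[0.046,0.018,-0.18],0.061],
])

```text
time: 3.1
tool_pos: [0.4873, 0.2687, 0.1481]
tool_rot: [-0.001, 0.828, 0.56, -0.003]
contact_force: [-0.5, -0.4, -0.1]
gripper_width: 1.005
```

```bash

python3 - <<'E'
from h import *
c=camera_params("wrist");p,d=grab_frame("wrist")
s=status.state();print(s["time"],s["tool_pos"],s["tool_rot"],np.degrees(2*np.arctan2(s["tool_rot"][2],s["tool_rot"][1])))
cv2.imwrite("pics/w2.png",cv2.resize(p,(800,600),interpolation=cv2.INTER_CUBIC))
P=cloud(c,d,(0,0,512,384));m=(p.max(2)<50)&(P[...,2]>.085)&(P[...,2]<.112)
m[:,:150]=0;m[:,360:]=0;n,lab,st,ce=cv2.connectedComponentsWithStats(m.astype(np.uint8));i=1+np.argmax(st[1:,4]);Q=P[lab==i];print(st[i],cv2.minAreaRect((Q[:,:2]*1000).astype(np.float32)),Q.mean(0))
E
```

```text
3.15 [0.48883447 0.26951774 0.15084258] [-1.34347049e-04  8.28406743e-01  5.60126327e-01 -8.65047961e-04] 68.1290987209037
[ 250  159   22  103 2093] ((488.5161437988281, 273.1358642578125), (68.48835754394531, 13.329384803771973), 68.59320068359375) [0.48952514 0.2750636  0.10081754]
```

View pics/w2.png

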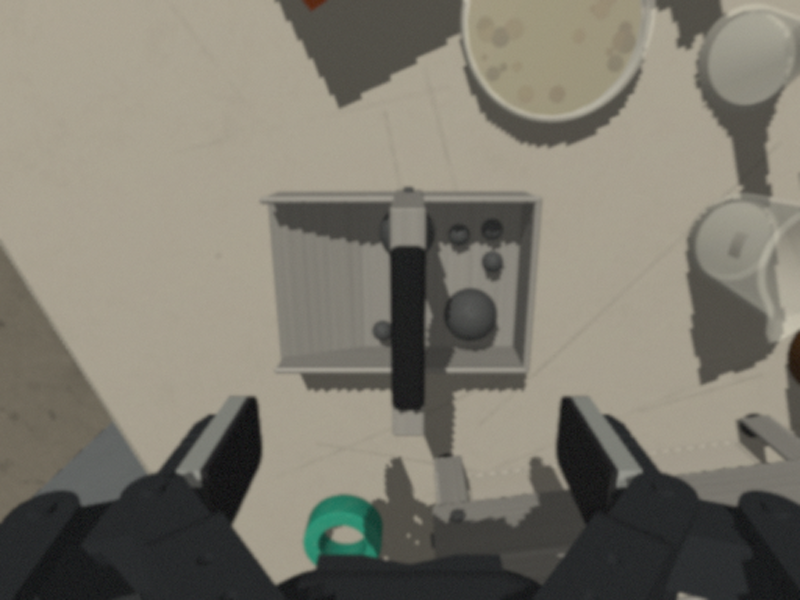

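Request:
play_rows([
  [[0,0.003,-0.03],0.007],
  [[0,0.003,-0.055],0.007],
  [[0,0.003,-0.07],0.007],
  [[0,0.003,-0.079],0.007],
  [[0,0.003,-0.079],0.007],
])

```text
time: 3.78
tool_pos: [0.4892, 0.2737, 0.0727]
tool_rot: [0.0, 0.826, 0.564, 0.0]
contact_force: [0.1, -0.9, 0.6]
gripper_width: 0.994
```

Request:
play_rows([
  [[0,0,0],0],
  [[0,0,0],0],
  [[0,0,0],0],
  [[0,0,0],0],
  [[0,0,0],0],
], grip=-1)

```text
time: 4.4
tool_pos: [0.489, 0.2738, 0.0726]
tool_rot: [-0.0, 0.826, 0.564, 0.0]
contact_force: [-0.1, -0.2, 1.8]
gripper_width: 0.152
```

Request:
play_rows([
  [[0,0,0.008],0],
  [[0,0,0.024],0],
  [[0,0,0.048],0],
  [[0,0,0.075],0],
  [[0,0,0.1],0],
])

```text
time: 5.03
tool_pos: [0.4885, 0.2736, 0.1732]
tool_rot: [-0.0, 0.826, 0.564, -0.0]
contact_force: [-0.0, 0.1, -8.2]
gripper_width: 0.154
```

Request:
play_rows([
  [[0,0,0.018],0.04],
  [[0,0,0.03],0.12],
  [[0,0,0.036],0.2],
  [[0,0,0.036],0.28],
  [[0,0,0.036],0.36],
])

```text
time: 5.65
tool_pos: [0.4884, 0.2735, 0.2083]
tool_rot: [-0.0, 0.711, 0.703, -0.0]
contact_force: [0.9, -0.4, -7.5]
gripper_width: 0.157
```

```bash

python3 - <<'E'
from h import *
c=camera_params("wrist");p,d=grab_frame("wrist")
s=status.state();print(s["time"],s["tool_pos"],s["contact_force"],s["ft_torque"],np.degrees(2*np.arctan2(s["tool_rot"][2],s["tool_rot"][1])))
cv2.imwrite("pics/w3.png",cv2.resize(p,(800,600),interpolation=cv2.INTER_CUBIC))
E
```

```text
5.7 [0.48834702 0.27351668 0.20816513] [-0.30599656 -0.79050785 -8.44215104] [-0.0490345   0.1310515   0.03801159] 89.50197247521761
```

View pics/w3.png

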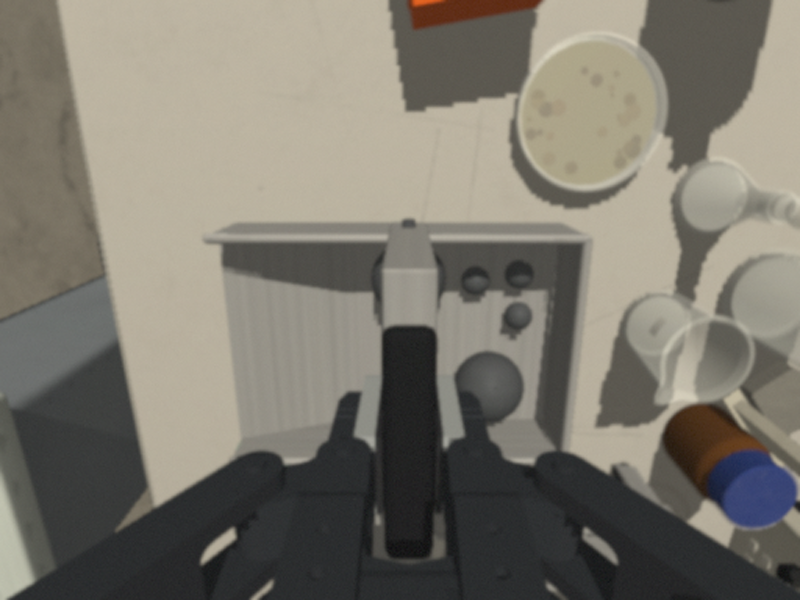

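Request:
play_rows([
  [[0.002,-0.006,0],0.08],
  [[0.006,-0.018,0],0.17],
  [[0.01,-0.031,0],0.26],
  [[0.014,-0.044,0],0.35],
  [[0.018,-0.057,0],0.44],
])

```text
time: 6.32
tool_pos: [0.5065, 0.2161, 0.2081]
tool_rot: [-0.0, 0.54, 0.841, -0.0]
contact_force: [-0.7, 0.3, -7.9]
gripper_width: 0.15
```

Request:
play_rows([
  [[0.004,-0.013,0],0.09],
  [[0.008,-0.026,0],0.18],
  [[0.012,-0.039,0],0.27],
  [[0.016,-0.052,0],0.36],
  [[0.02,-0.065,0],0.45],
])

```text
time: 6.95
tool_pos: [0.5266, 0.1511, 0.2081]
tool_rot: [-0.0, 0.339, 0.941, -0.0]
contact_force: [-0.4, 0.3, -8.5]
gripper_width: 0.149
```

Request:
play_rows([
  [[0.005,-0.016,0],0.09],
  [[0.01,-0.032,0],0.19],
  [[0.016,-0.05,0],0.29],
  [[0.021,-0.066,0],0.38],
  [[0.023,-0.073,0],0.464],
])

```text
time: 7.58
tool_pos: [0.5497, 0.0777, 0.2081]
tool_rot: [-0.0, 0.114, 0.993, -0.0]
contact_force: [-0.2, 1.3, -7.5]
gripper_width: 0.153
```

```bash

python3 - <<'E'
from h import *
c=camera_params("wrist");p,d=grab_frame("wrist")
s=status.state();print(s["time"],s["tool_pos"],s["contact_force"],s["ft_torque"],np.degrees(2*np.arctan2(s["tool_rot"][2],s["tool_rot"][1])),s["joint_pos"])
cv2.imwrite("pics/w4.png",cv2.resize(p,(800,600),interpolation=cv2.INTER_CUBIC))
p,d=grab_frame("scene");cv2.imwrite("pics/s4.png",cv2.resize(p[120:270,140:340],None,fx=4,fy=4,interpolation=cv2.INTER_CUBIC))
E
```

```text
7.625 [0.54988027 0.07718738 0.20815612] [-0.06381576 -0.06685962 -7.96491647] [-0.12803593 -0.01997689  0.04580489] 166.95955185338235 [ 6.16297180e-03 -9.78028186e-02  1.79986579e+00 -1.45413410e-03
  1.44004717e+00 -1.33684464e+00]
```

View pics/w4.png

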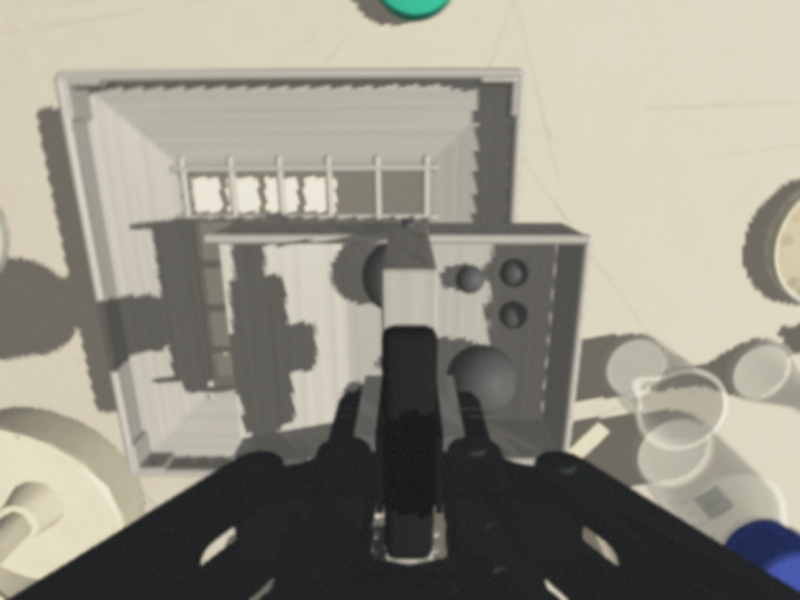

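View pics/s4.png

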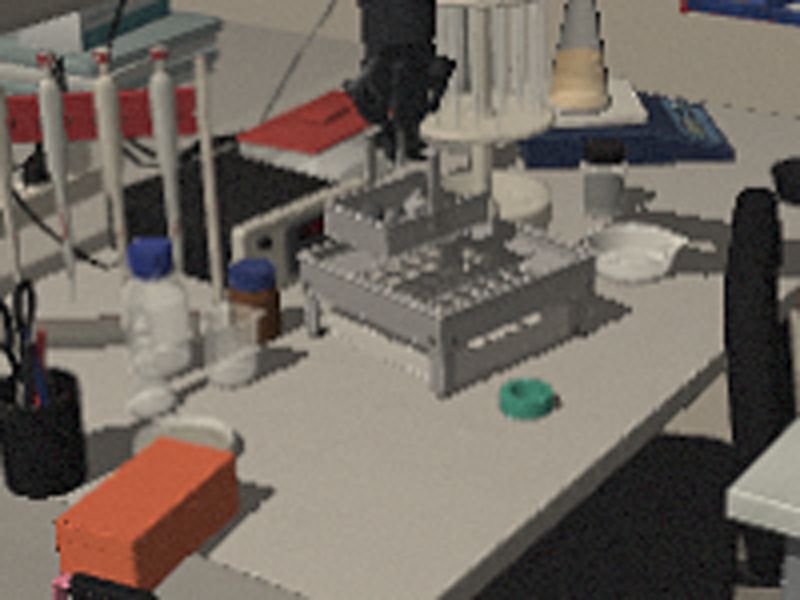

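Request:
play_rows([
  [[0,0,-0.012],0],
  [[0,0,-0.024],0],
  [[0,0,-0.034],0],
  [[0,0,-0.039],0],
  [[0,0,-0.039],0],
])

```text
time: 8.3
tool_pos: [0.5496, 0.0788, 0.1686]
tool_rot: [-0.001, 0.115, 0.993, -0.0]
contact_force: [0.2, 1.3, -8.1]
gripper_width: 0.154
```

Request:
play_rows([
  [[0,0,-0.001],0],
  [[0,0,-0.001],0],
  [[0,0,-0.002],0],
  [[0,0,-0.002],0],
])

```text
time: 8.8
tool_pos: [0.5499, 0.0787, 0.1673]
tool_rot: [-0.0, 0.115, 0.993, -0.0]
contact_force: [-0.7, -0.5, -7.9]
gripper_width: 0.154
```

Request:
play_rows([
  [[0,0,-0.001],0],
  [[0,0,-0.001],0],
  [[0,0,-0.002],0],
  [[0,0,-0.002],0],
])

```text
time: 9.3
tool_pos: [0.5507, 0.0787, 0.1667]
tool_rot: [0.001, 0.115, 0.993, 0.0]
contact_force: [-2.1, -0.6, 1.1]
gripper_width: 0.153
```

Request:
play_rows([
  [[0,0,0],0],
  [[0,0,-0.002],0],
  [[-0.001,-0.004,-0.004],0],
  [[-0.002,-0.008,-0.006],0],
  [[-0.002,-0.01,-0.008],0],
], grip=-0.62)

```text
time: 9.93
tool_pos: [0.5489, 0.0689, 0.1591]
tool_rot: [0.001, 0.115, 0.993, 0.001]
contact_force: [-2.4, 0.3, 11.4]
gripper_width: 0.19
```

```bash

cat > look.py <<'E'
from h import *
import sys
n=sys.argv[1]
s=status.state();print(round(s["time"],2),np.round(s["tool_pos"],4),np.round(s["contact_force"],1),"w",round(s["gripper_width"],3))
p,d=grab_frame("wrist");a=p
q,d=grab_frame("scene");b=cv2.resize(q[130:250,160:320],(512,384),interpolation=cv2.INTER_CUBIC)
cv2.imwrite(f"pics/{n}.png",cv2.resize(np.hstack([a,b]),(800,300),interpolation=cv2.INTER_AREA) if len(sys.argv)<3 else np.vstack([cv2.resize(a,(400,300)),cv2.resize(b,(400,300))]))
E
python3 look.py k5
```

```text
9.93 [0.5489 0.0689 0.1591] [-2.4  0.3 11.4] w 0.19
```

View pics/k5.png

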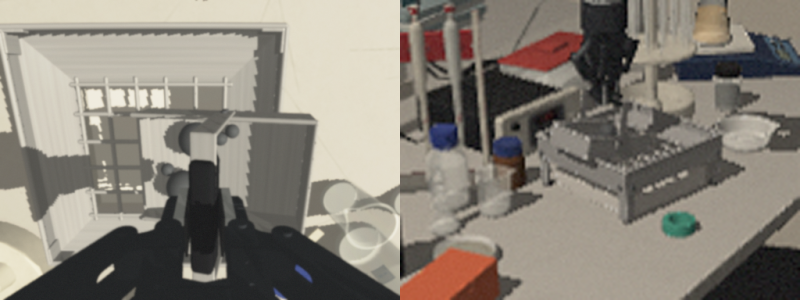

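Request:
play_rows([
  [[0,0,0],0],
  [[-0.001,-0.003,-0.003],0],
  [[-0.001,-0.006,-0.006],0],
  [[-0.002,-0.008,-0.009],0],
  [[-0.002,-0.01,-0.011],0],
], grip=-0.52)

```text
time: 10.65
tool_pos: [0.546, 0.0593, 0.1462]
tool_rot: [0.0, 0.115, 0.993, 0.001]
contact_force: [1.4, 4.2, 2.9]
gripper_width: 0.24
```

```bash
python3 look.py k6
```

```text
10.65 [0.546  0.0593 0.1462] [1.4 4.2 2.9] w 0.24
```

View pics/k6.png

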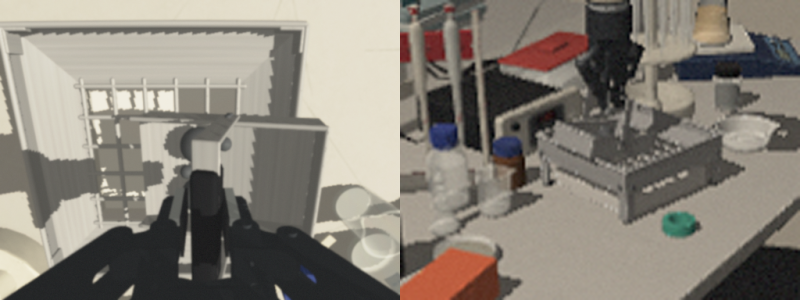

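Request:
play_rows([
  [[0,0,0],0],
  [[0.001,0.003,0.001],0],
  [[0.002,0.007,0.002],0],
  [[0.002,0.01,0.003],0],
  [[0.003,0.014,0.004],0],
], grip=-0.4)

```text
time: 11.38
tool_pos: [0.5486, 0.0723, 0.1501]
tool_rot: [-0.0, 0.115, 0.993, -0.001]
contact_force: [-0.9, -4.1, -0.6]
gripper_width: 0.301
```

```bash
python3 look.py k7
```

```text
11.38 [0.5486 0.0723 0.1501] [-0.9 -4.1 -0.6] w 0.301
```

View pics/k7.png

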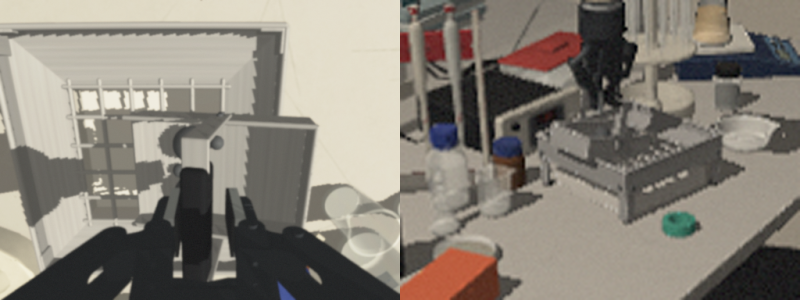

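Request:
play_rows([
  [[0.001,0.004,0.001],0],
  [[0.002,0.008,0.002],0],
  [[0.003,0.011,0.003],0],
  [[0.003,0.014,0.004],0],
  [[0.003,0.014,0.004],0],
])

```text
time: 12.1
tool_pos: [0.552, 0.0872, 0.1545]
tool_rot: [0.0, 0.114, 0.993, 0.0]
contact_force: [0.7, -1.0, 0.0]
gripper_width: 0.296
```

```bash
python3 look.py k8
```

```text
12.1 [0.552  0.0872 0.1545] [ 0.7 -1.   0. ] w 0.296
```

View pics/k8.png

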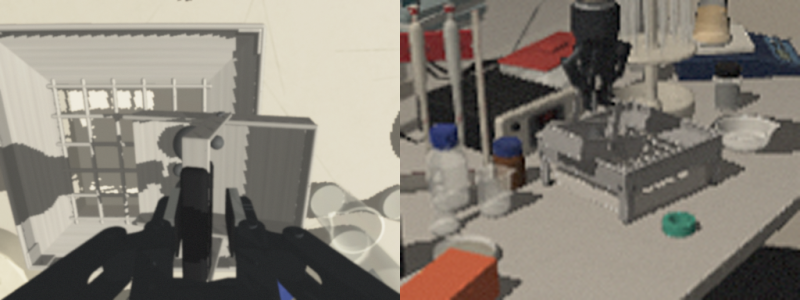

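```bash
cat > tilt.py <<'E'
from h import *
def run(box=(300,175,375,230)):
    c=camera_params("wrist");p,d=grab_frame("wrist");P=cloud(c,d,(0,0,512,384))
    l,t,r,b=box;Q=P[t:b,l:r].reshape(-1,3);Q=Q[~np.isnan(Q[:,0])]
    m=Q.mean(0);
    for _ in range(5):
        u,s,vt=np.linalg.svd(Q-Q.mean(0),full_matrices=False);n=vt[2]*np.sign(vt[2][2]);r_=(Q-Q.mean(0))@n;Q=Q[np.abs(r_)<max(.002,1.5*np.std(r_))]
    print("plane n",n,"tilt",np.degrees(np.arccos(n[2])),len(Q),"z",Q[:,2].min(),Q[:,2].max(), np.std(r_));return p,P,c
if __name__=="__main__":
    p,P,c=run();cv2.imwrite("pics/t.png",cv2.rectangle(p.copy(),(300,175),(375,230),(0,0,255)))
    # bail/handle z
    print(status.state()["time"])
E
python3 tilt.py
```

```text
plane n [-0.05261428 -0.22512164  0.97290903] tilt 13.367040221432724 4106 z 0.09190655761053357 0.10554612250480333 0.0006412126378556557
12.25
```

View pics/t.png

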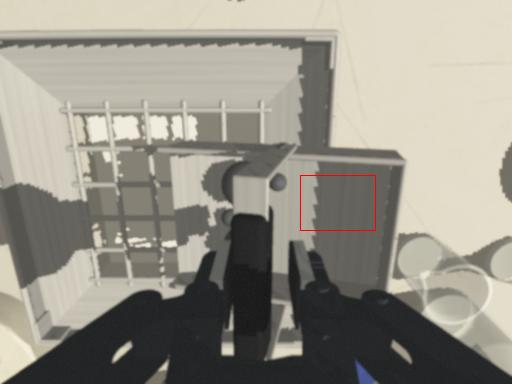

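Request:
play_rows([
  [[-0.001,-0.003,-0.001],0],
  [[-0.001,-0.006,-0.003],0],
  [[-0.002,-0.009,-0.005],0],
  [[-0.003,-0.012,-0.007],0],
  [[-0.003,-0.013,-0.008],0],
])

```text
time: 12.88
tool_pos: [0.5488, 0.0734, 0.1461]
tool_rot: [-0.0, 0.115, 0.993, -0.0]
contact_force: [-0.8, -0.1, -0.6]
gripper_width: 0.305
```

```bash
python3 look.py k9; python3 tilt.py
```

```text
12.88 [0.5488 0.0734 0.1461] [-0.8 -0.1 -0.6] w 0.305
plane n [-0.05128627 -0.22644356  0.97267314] tilt 13.425377557151242 4097 z 0.08839622515645376 0.10187943819101003 0.0006257682472390434
13.025
```

View pics/t.png

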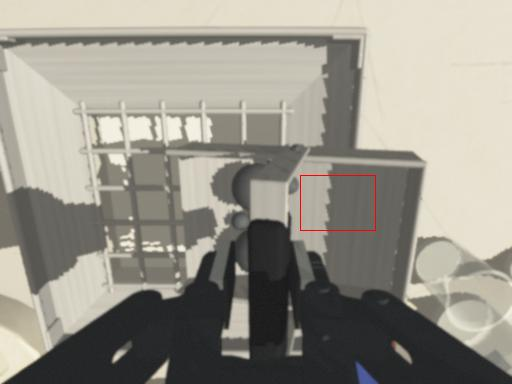

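```bash
cat > geo.py <<'E'
from h import *
M=np.array([.5622,.1308]);N=np.array([-.22994,-.97321]);T=np.array([.97321,-.22994])
def geo(box=(300,175,375,230)):
    c=camera_params("wrist");p,d=grab_frame("wrist");P=cloud(c,d,(0,0,512,384))
    l,t,r,b=box;Q=P[t:b,l:r].reshape(-1,3)
    D=(Q[:,:2]-M)@N
    A=np.c_[D,np.ones(len(D))];k=np.ones(len(D),bool)
    for _ in range(5):
        x=np.linalg.lstsq(A[k],Q[k,2],rcond=None)[0];r_=Q[:,2]-A@x;k=np.abs(r_)<.003
    th=np.arctan(-x[0]);print("tilt",np.degrees(th),"under z at rim",x[1]-.002/np.cos(th),"D range",D.min(),D.max(),"under z at D=40,60,80:",[round(float(x[1]+x[0]*q-.002),4) for q in(.04,.06,.08)])
    return p,P,c
if __name__=="__main__":
    p,P,c=geo()
    # rear wall top: z>plane+.02 ; list profile along a row of image
    for v in (165,200,240):
        print(v,[("%d:%.0f/%.0f"%(u,((P[v,u,:2]-M)@N)*1000,P[v,u,2]*1000)) for u in range(180,440,8)])
E
python3 geo.py
```

```text
** On entry to DLASCL parameter number  4 had an illegal value
 ** On entry to DLASCL parameter number  4 had an illegal value
 ** On entry to DLASCL parameter number  4 had an illegal value
 ** On entry to DLASCL parameter number  4 had an illegal value
 ** On entry to DLASCL parameter number  5 had an illegal value
 ** On entry to DLASCL parameter number  4 had an illegal valueTraceback (most recent call last):
  File "geo.py", line 13, in <module>
    p,P,c=geo()
          ~~~^^
  File "geo.py", line 9, in geo
    x=np.linalg.lstsq(A[k],Q[k,2],rcond=None)[0];r_=Q[:,2]-A@x;k=np.abs(r_)<.003
      ~~~~~~~~~~~~~~~^^^^^^^^^^^^^^^^^^^^^^^^
    x, resids, rank, s = _umath_linalg.lstsq(a, b, rcond,
                         ~~~~~~~~~~~~~~~~~~~^^^^^^^^^^^^^
                                             signature=signature)
                                             ^^^^^^^^^^^^^^^^^^^^
    raise LinAlgError("SVD did not converge in Linear Least Squares")
numpy.linalg.LinAlgError: SVD did not converge in Linear Least Squares
```

```bash
sed -i 's/Q=P\[t:b,l:r\].reshape(-1,3)$/Q=P[t:b,l:r].reshape(-1,3);Q=Q[~np.isnan(Q[:,0])]/' geo.py; python3 geo.py
```

```text
tilt 13.406717474568733 under z at rim 0.09590661707641415 D range -0.012396225381810469 0.03415439178299245 under z at D=40,60,80: [0.0864, 0.0817, 0.0769]
165 ['180:110/89', '188:105/89', '196:100/87', '204:95/87', '212:90/86', '220:85/84', '228:80/86', '236:75/85', '244:69/97', '252:64/103', '260:59/102', '268:56/154', '276:52/155', '284:49/155', '292:46/156', '300:34/90', '308:29/90', '316:25/93', '324:20/93', '332:15/94', '340:11/94', '348:6/97', '356:1/97', '364:-3/98', '372:-7/100', '380:-12/100', '388:-4/132', '396:-7/134', '404:-11/135', '412:-14/136', '420:-18/137', '428:-92/1', '436:-99/3']
200 ['180:134/3', '188:106/89', '196:101/89', '204:96/87', '212:91/86', '220:86/85', '228:80/86', '236:73/107', '244:68/111', '252:62/178', '260:59/179', '268:56/180', '276:53/180', '284:51/182', '292:39/89', '300:33/89', '308:29/91', '316:24/91', '324:19/92', '332:14/95', '340:9/95', '348:4/96', '356:-0/98', '364:-5/100', '372:-9/100', '380:-14/101', '388:-18/102', '396:-23/103', '404:-24/111', '412:-20/129', '420:-20/137', '428:-97/2', '436:-105/1']
240 ['180:136/4', '188:nan/nan', '196:103/88', '204:97/87', '212:92/87', '220:78/151', '228:74/151', '236:74/102', '244:69/107', '252:62/184', '260:59/184', '268:56/186', '276:53/185', '284:50/182', '292:44/152', '300:40/151', '308:27/92', '316:22/92', '324:17/94', '332:12/96', '340:7/97', '348:2/96', '356:-2/100', '364:-7/99', '372:-12/102', '380:-16/102', '388:-21/103', '396:-26/105', '404:-21/125', '412:-18/138', '420:-96/1', '428:-102/5', '436:-106/11']
```

```bash
python3 - <<'E'
from h import *
s=status.state();print(s["time"],s["contact_force"],s["ft_torque"])
q,d=grab_frame("scene");cv2.imwrite("pics/s9.png",cv2.resize(q[135:235,195:315],(792,660),interpolation=cv2.INTER_CUBIC)[:600])
q,d=grab_frame("top");cv2.imwrite("pics/tp9.png",cv2.resize(q[160:240,200:300],(750,600),interpolation=cv2.INTER_CUBIC))
E
```

```text
13.125 [-0.00323709 -0.45321081  0.02041752] [-0.03076796 -0.03250566  0.01382072]
```

View pics/s9.png

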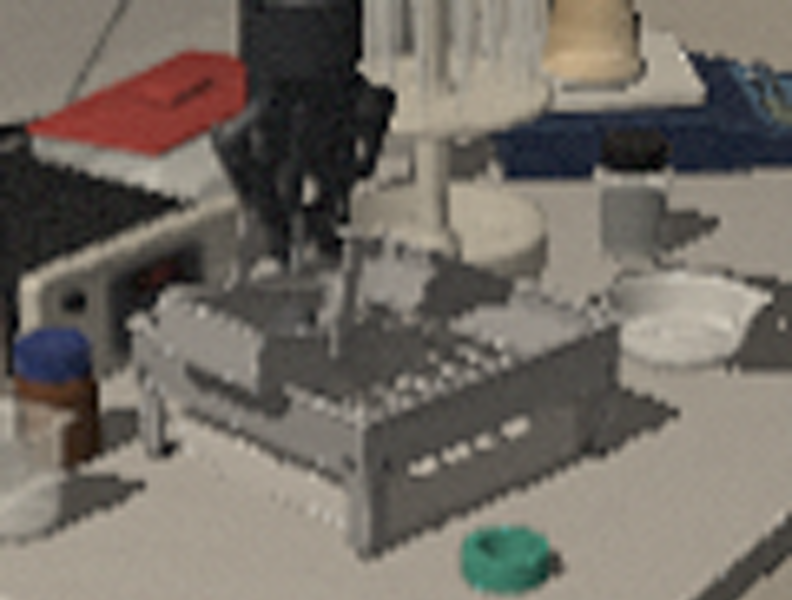

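View pics/tp9.png

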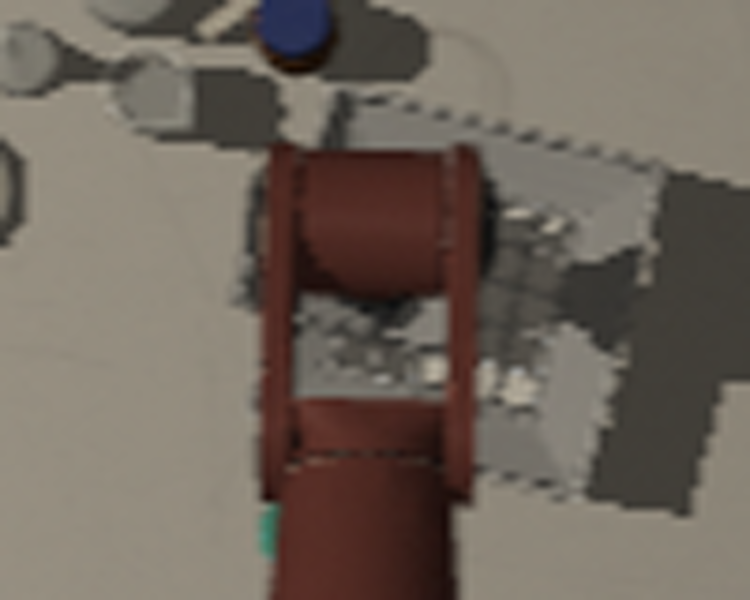

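```bash
python3 - <<'E'
from geo import *
p,P,c=geo()
np.save("pics/P10.npy",P);cv2.imwrite("pics/w10.png",p)
cv2.imwrite("pics/w10b.png",cv2.resize(p[120:310,60:440],(800,400),interpolation=cv2.INTER_CUBIC))
R=P[...,2]
print("rim far right wall", [ "%d:%.0f"%(v,R[v,360]*1000) for v in range(30,140,6)])
print("top wall col200", [ "%d:%.0f"%(v,R[v,200]*1000) for v in range(26,150,4)])
print("row 186",[ "%d:%.0f"%(u,R[186,u]*1000) for u in range(0,190,4)])
E
```

```text
tilt 13.448190688964688 under z at rim 0.09588686664528386 D range -0.012591951899014997 0.03413920336718585 under z at D=40,60,80: [0.0864, 0.0816, 0.0768]
rim far right wall ['30:96', '36:94', '42:94', '48:94', '54:95', '60:95', '66:95', '72:95', '78:96', '84:96', '90:95', '96:96', '102:95', '108:97', '114:97', '120:96', '126:94', '132:95', '138:95']
top wall col200 ['26:94', '30:97', '34:95', '38:80', '42:78', '46:78', '50:77', '54:77', '58:77', '62:76', '66:76', '70:76', '74:75', '78:74', '82:73', '86:74', '90:72', '94:73', '98:71', '102:73', '106:73', '110:72', '114:72', '118:73', '122:73', '126:72', '130:71', '134:3', '138:4', '142:76', '146:92']
row 186 ['0:-0', '4:95', '8:95', '12:93', '16:88', '20:85', '24:81', '28:79', '32:79', '36:77', '40:76', '44:76', '48:75', '52:76', '56:76', '60:74', '64:73', '68:73', '72:74', '76:72', '80:72', '84:73', '88:72', '92:73', '96:73', '100:73', '104:73', '108:72', '112:73', '116:72', '120:74', '124:nan', '128:73', '132:74', '136:71', '140:73', '144:72', '148:73', '152:74', '156:73', '160:72', '164:73', '168:73', '172:72', '176:73', '180:89', '184:88', '188:89']
```

View pics/w10b.png

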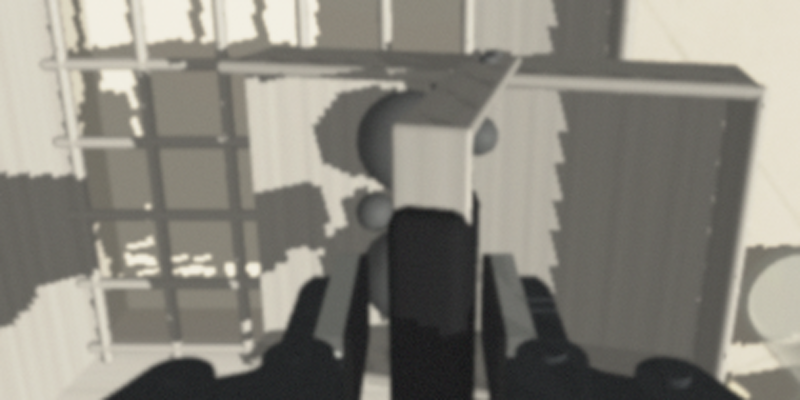

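Request:
play_rows([
  [[0,0.002,0.005],0],
  [[0.001,0.005,0.01],0],
  [[0.001,0.005,0.01],0],
], grip=-0.5)

```text
time: 13.65
tool_pos: [0.5502, 0.0785, 0.157]
tool_rot: [0.0, 0.115, 0.993, -0.0]
contact_force: [-0.1, -1.2, 1.7]
gripper_width: 0.248
```

Request:
play_rows([
  [[0,0.001,0.002],0],
  [[0,0.002,0.004],0],
  [[0,0.003,0.006],0],
  [[0,0.003,0.006],0],
], grip=-0.6)

```text
time: 14.15
tool_pos: [0.5496, 0.0819, 0.1621]
tool_rot: [-0.0, 0.115, 0.993, -0.0]
contact_force: [-1.2, -1.9, -4.4]
gripper_width: 0.202
```

```bash
python3 look.py k11; python3 tilt.py
```

```text
14.15 [0.5496 0.0819 0.1621] [-1.2 -1.9 -4.4] w 0.202
plane n [-0.04555783 -0.19289636  0.98016094] tilt 11.431908678126645 4101 z 0.09171011166090648 0.1043117408290391 0.0006307294319605184
14.3
```

View pics/t.png

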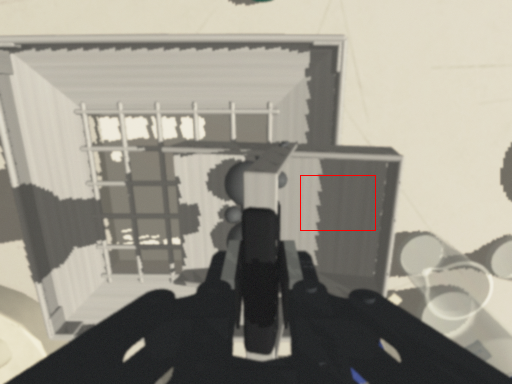

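Works as intended: the tilt follows the opening. Close fully while rising to level it.

Request:
play_rows([
  [[0,0,0.002],0],
  [[0,0,0.004],0],
  [[0,0,0.006],0],
  [[0,0,0.006],0],
], grip=-0.66)

```text
time: 14.8
tool_pos: [0.5496, 0.0816, 0.168]
tool_rot: [-0.0, 0.115, 0.993, -0.0]
contact_force: [-2.6, -0.8, -5.5]
gripper_width: 0.173
```

Request:
play_rows([
  [[0,0,0.003],0],
  [[0,0,0.005],0],
  [[0,0,0.008],0],
  [[0,0,0.012],0],
  [[0,0,0.014],0],
], grip=-1)

```text
time: 15.42
tool_pos: [0.5501, 0.0817, 0.1827]
tool_rot: [0.0, 0.115, 0.993, -0.0]
contact_force: [0.1, 0.4, -8.1]
gripper_width: 0.15
```

```bash
python3 look.py k12; python3 geo.py
```

```text
15.43 [0.5501 0.0817 0.1827] [ 0.1  0.4 -8.1] w 0.15
tilt 1.4017360140872133 under z at rim 0.10783078014177014 D range -0.07175372900211131 0.023954842051371213 under z at D=40,60,80: [0.1069, 0.1064, 0.1059]
165 ['180:103/117', '188:99/116', '196:93/115', '204:88/113', '212:83/112', '220:76/128', '228:71/130', '236:66/126', '244:62/107', '252:54/190', '260:51/190', '268:48/189', '276:44/189', '284:nan/nan', '292:30/108', '300:24/109', '308:19/109', '316:13/109', '324:8/109', '332:2/109', '340:-3/110', '348:-8/109', '356:-14/110', '364:-15/124', '372:-14/141', '380:-71/0', '388:-79/1', '396:-87/1', '404:-95/2', '412:-103/1', '420:-111/2', '428:-120/1', '436:-128/2']
200 ['180:105/119', '188:100/117', '196:95/115', '204:90/114', '212:81/132', '220:76/137', '228:71/136', '236:66/133', '244:62/110', '252:54/202', '260:51/202', '268:48/201', '276:45/201', '284:34/109', '292:29/109', '300:23/109', '308:18/109', '316:12/109', '324:6/109', '332:1/109', '340:-5/110', '348:-10/110', '356:-15/114', '364:-14/131', '372:-15/143', '380:-75/1', '388:-83/1', '396:-91/2', '404:-100/1', '412:-108/1', '420:-117/1', '428:-126/0', '436:-134/1']
240 ['180:107/118', '188:102/118', '196:97/115', '204:91/114', '212:82/133', '220:77/135', '228:72/136', '236:62/188', '244:58/187', '252:54/207', '260:51/206', '268:48/206', '276:44/206', '284:40/188', '292:28/111', '300:22/109', '308:16/110', '316:11/110', '324:5/110', '332:-1/111', '340:-7/110', '348:-13/110', '356:-15/121', '364:-14/140', '372:-71/1', '380:-79/2', '388:-89/1', '396:-90/18', '404:-92/30', '412:-97/36', '420:-102/42', '428:-108/45', '436:-114/49']
```

View pics/k12.png

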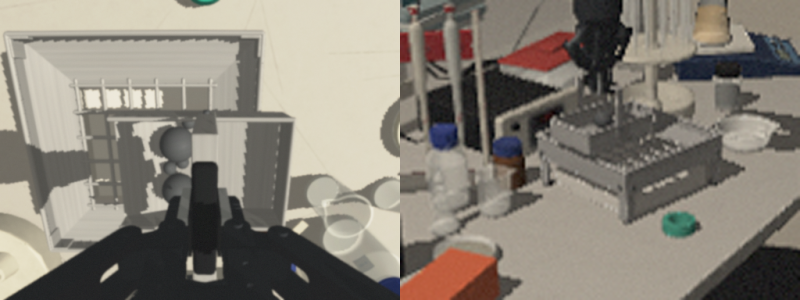

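```bash
python3 - <<'E'
from geo import *
import pickle
c=pickle.load(open("pics/w1c.pkl","rb"))
for n,u,v,z in [("flask base",650,42,.01),("flask stop",706,14,.1),("bottle base",737,95,.01),("beaker base",655,158,.0),("beaker rim",695,158,.07),("jar cap",778,242,.08),("petri",530,35,.0)]:
    q=ray_z(c,u*.64,v*.64,z);print(n,np.round(q,3),"D,T",np.round([(q[:2]-M)@N,(q[:2]-M)@T],3))
E
```

```text
flask base [0.691 0.315 0.01 ] D,T [-0.209  0.083]
flask stop [0.688 0.318 0.1  ] D,T [-0.211  0.079]
bottle base [0.746 0.244 0.01 ] D,T [-0.153  0.153]
beaker base [0.671 0.221 0.   ] D,T [-0.113  0.085]
beaker rim [0.67  0.224 0.07 ] D,T [-0.115  0.083]
jar cap [0.708 0.136 0.08 ] D,T [-0.039  0.141]
petri [0.605 0.362 0.   ] D,T [-0.235 -0.012]
```

Request:
play_rows([
  [[0.001,0.004,0],0],
  [[0.003,0.011,0],0],
  [[0.005,0.02,0],0],
  [[0.007,0.029,0],0],
  [[0.009,0.038,0],0],
])

```text
time: 16.2
tool_pos: [0.5591, 0.1206, 0.1823]
tool_rot: [-0.0, 0.114, 0.993, 0.0]
contact_force: [0.3, 0.2, -8.4]
gripper_width: 0.15
```

Request:
play_rows([
  [[0.002,0.009,0],0],
  [[0.004,0.018,-0.002],0],
  [[0.006,0.026,-0.005],0],
  [[0.008,0.032,-0.008],0],
  [[0.008,0.034,-0.01],0],
])

```text
time: 16.82
tool_pos: [0.567, 0.1541, 0.172]
tool_rot: [-0.0, 0.114, 0.993, -0.0]
contact_force: [0.8, 0.5, -2.7]
gripper_width: 0.149
```

Request:
play_rows([
  [[0,0,-0.001],0],
  [[0,0,-0.002],0],
  [[0,0,-0.002],0],
])

```text
time: 17.2
tool_pos: [0.5677, 0.154, 0.172]
tool_rot: [0.001, 0.115, 0.993, 0.001]
contact_force: [-1.3, 1.7, 1.1]
gripper_width: 0.148
```

```bash
python3 look.py k13; python3 geo.py|head -1
```

```text
17.2 [0.5677 0.154  0.172 ] [-1.3  1.7  1.1] w 0.148
tilt 1.4756398051130457 under z at rim 0.0951638000792845 D range -0.142189926029073 -0.05042681879061947 under z at D=40,60,80: [0.0941, 0.0936, 0.0931]
```

View pics/k13.png

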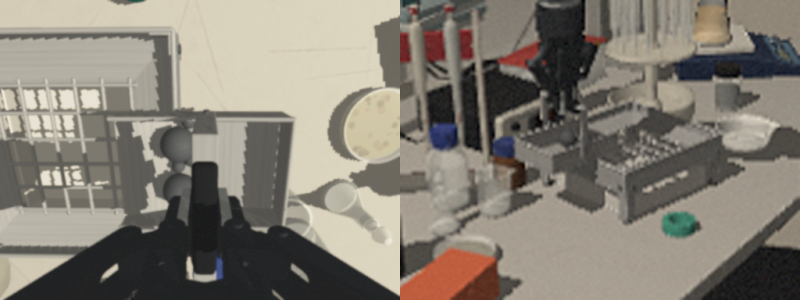

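Request:
play_rows([
  [[0,-0.002,0],0],
  [[-0.001,-0.004,0],0],
  [[-0.001,-0.006,0],0],
  [[-0.002,-0.008,0],0],
  [[-0.002,-0.01,0],0],
], grip=-0.62)

```text
time: 17.98
tool_pos: [0.5647, 0.1437, 0.1703]
tool_rot: [-0.0, 0.115, 0.993, 0.0]
contact_force: [-1.3, 2.3, 1.6]
gripper_width: 0.189
```

```bash
python3 look.py k14; python3 geo.py|head -1
```

```text
17.98 [0.5647 0.1437 0.1703] [-1.3  2.3  1.6] w 0.189
tilt 7.876376307442179 under z at rim 0.09556304923725802 D range -0.08806622426042734 -0.03898983556864507 under z at D=40,60,80: [0.09, 0.0873, 0.0845]
```

View pics/k14.png

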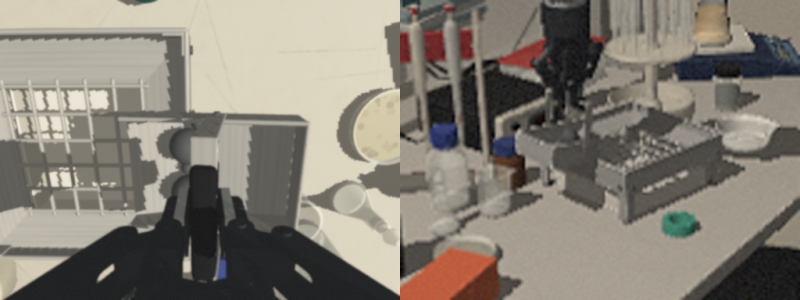

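Request:
play_rows([
  [[-0.001,-0.005,0],0],
  [[-0.002,-0.009,0],0],
  [[-0.003,-0.013,0],0],
  [[-0.004,-0.017,0],0],
  [[-0.004,-0.019,0],0],
], grip=-0.44)

```text
time: 18.75
tool_pos: [0.5608, 0.1243, 0.1702]
tool_rot: [-0.0, 0.115, 0.993, -0.0]
contact_force: [0.4, 0.3, -0.2]
gripper_width: 0.281
```

```bash
python3 look.py k15; python3 geo.py|head -1
```

```text
18.75 [0.5608 0.1243 0.1702] [ 0.4  0.3 -0.2] w 0.281
tilt 18.12653243850112 under z at rim 0.0960646113057198 D range -0.06628736375434625 -0.017780765916134363 under z at D=40,60,80: [0.0831, 0.0765, 0.07]
```

View pics/k15.png

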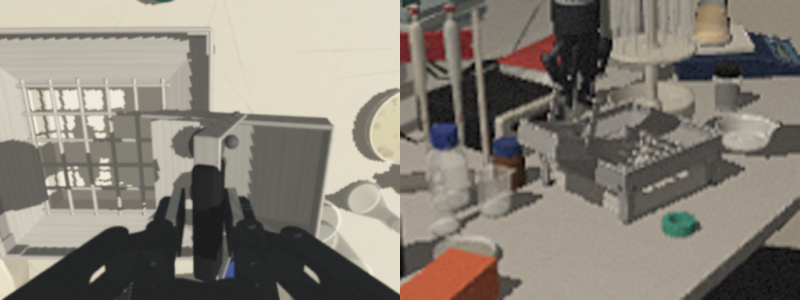

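Request:
play_rows([
  [[-0.001,-0.003,0],0],
  [[-0.001,-0.006,0],0],
  [[-0.002,-0.009,0],0],
  [[-0.003,-0.012,0],0],
  [[-0.003,-0.012,0],0],
], grip=-0.4)

```text
time: 19.52
tool_pos: [0.5578, 0.1123, 0.1702]
tool_rot: [-0.0, 0.115, 0.993, -0.0]
contact_force: [-0.8, -0.5, -0.3]
gripper_width: 0.304
```

```bash
python3 look.py k16; python3 geo.py|head -1
```

```text
19.52 [0.5578 0.1123 0.1702] [-0.8 -0.5 -0.3] w 0.304
tilt 28.082774691228913 under z at rim 0.09660972725222275 D range -0.05177545901216046 -0.006831809132018199 under z at D=40,60,80: [0.0755, 0.0649, 0.0542]
```

View pics/k16.png

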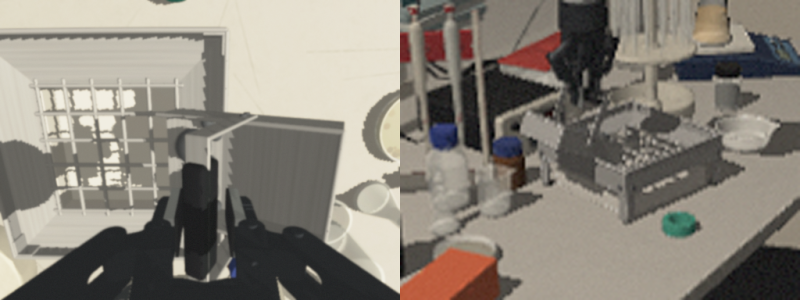

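```bash
python3 - <<'E'
from geo import *
p,P,c=geo()
cv2.imwrite("pics/w16.png",cv2.resize(p[130:300,30:370],(800,400),interpolation=cv2.INTER_CUBIC))
E
```

```text
tilt 28.119426242520067 under z at rim 0.09659958990377053 D range -0.05185886434613053 -0.0068432673338132384 under z at D=40,60,80: [0.0755, 0.0648, 0.0541]
```

View pics/w16.png

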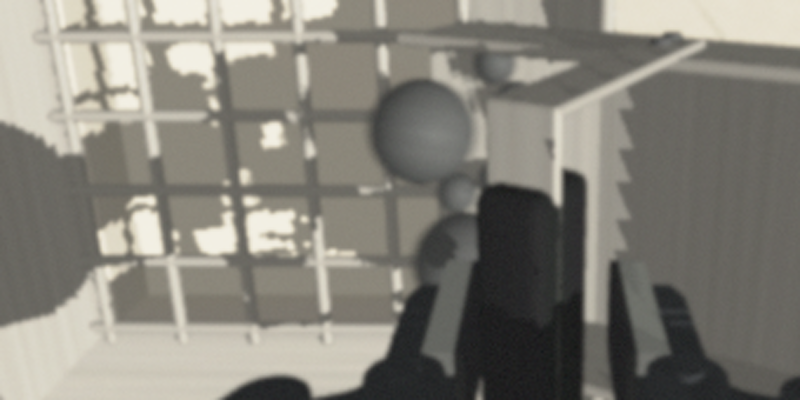

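Request:
play_rows([
  [[-0.001,-0.003,0],0],
  [[-0.001,-0.005,0],0],
  [[-0.002,-0.007,0],0],
  [[-0.002,-0.01,0],0],
  [[-0.002,-0.01,0],0],
], grip=-0.36)

```text
time: 20.35
tool_pos: [0.556, 0.1025, 0.1703]
tool_rot: [0.0, 0.115, 0.993, -0.0]
contact_force: [-0.4, -0.3, -0.0]
gripper_width: 0.32
```

```bash
cat > l2.py <<'E'
from geo import *
import sys
s=status.state();print(round(s["time"],2),np.round(s["tool_pos"],4),np.round(s["contact_force"],1),"w",round(s["gripper_width"],3))
p,P,c=geo()
cv2.imwrite(f"pics/{sys.argv[1]}.png",cv2.resize(p[100:300,0:400],(800,400),interpolation=cv2.INTER_CUBIC))
E
python3 l2.py w17
```

```text
20.35 [0.556  0.1025 0.1703] [-0.4 -0.3 -0. ] w 0.32
tilt 11.270379024072563 under z at rim 0.09586335016195108 D range -0.04850787249438647 0.0025902004553349615 under z at D=40,60,80: [0.0879, 0.0839, 0.08]
```

View pics/w17.png

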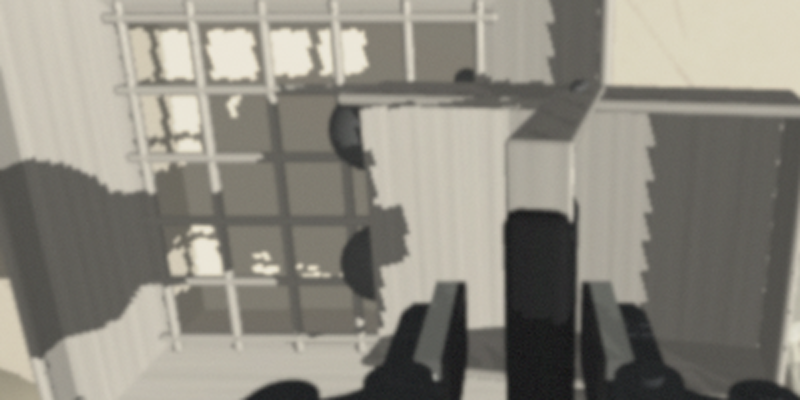

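Request:
play_rows([
  [[0.001,0.002,-0.003],0],
  [[0.001,0.003,-0.005],0],
  [[0.001,0.003,-0.005],0],
], grip=-0.56)

```text
time: 20.78
tool_pos: [0.5567, 0.1058, 0.1648]
tool_rot: [-0.0, 0.115, 0.993, -0.0]
contact_force: [0.1, -0.4, -0.4]
gripper_width: 0.219
```

Request:
play_rows([
  [[0,0,0.001],0],
  [[0,0,0.003],0],
  [[0,0,0.004],0],
  [[0,0,0.004],0],
], grip=-0.65)

```text
time: 21.28
tool_pos: [0.5569, 0.1057, 0.1695]
tool_rot: [0.0, 0.115, 0.993, -0.0]
contact_force: [-0.3, -0.3, -0.0]
gripper_width: 0.18
```

Request:
play_rows([
  [[0,0,0.001],0],
  [[0,0,0.003],0],
  [[0,0,0.006],0],
  [[0,0,0.012],0],
  [[0,0,0.02],0],
], grip=-1)

```text
time: 21.9
tool_pos: [0.5568, 0.1057, 0.1895]
tool_rot: [-0.0, 0.115, 0.993, -0.0]
contact_force: [0.3, 0.3, -3.5]
gripper_width: 0.146
```

```bash
python3 l2.py w18
```

```text
21.9 [0.5568 0.1057 0.1895] [ 0.3  0.3 -3.5] w 0.146
tilt 1.3029135904089066 under z at rim 0.114398660643946 D range -0.09839205715561518 -0.0007553855852915335 under z at D=40,60,80: [0.1135, 0.113, 0.1126]
```

View pics/w18.png

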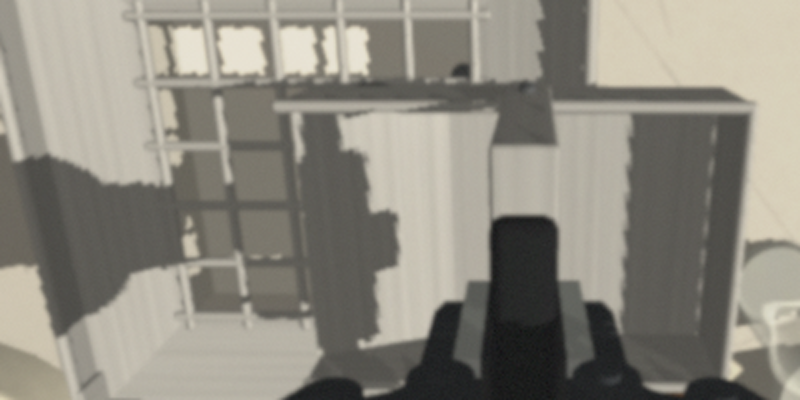

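Request:
play_rows([
  [[0,0,0.02],0],
  [[0,0.01,0.04],0],
  [[-0.01,0.04,0.05],0],
  [[-0.025,0.08,0.05],0],
  [[-0.045,0.115,0.05],0],
])

```text
time: 22.58
tool_pos: [0.512, 0.2227, 0.2416]
tool_rot: [0.001, 0.115, 0.993, 0.001]
contact_force: [0.4, -0.8, -3.0]
gripper_width: 0.145
```

Request:
play_rows([
  [[-0.02,0.035,0],0],
  [[-0.036,0.055,0],0],
  [[-0.036,0.055,-0.02],0],
  [[-0.036,0.055,-0.05],0],
  [[-0.036,0.055,-0.05],0],
])

```text
time: 23.2
tool_pos: [0.4742, 0.2746, 0.186]
tool_rot: [-0.003, 0.115, 0.993, -0.002]
contact_force: [0.1, 0.0, -2.5]
gripper_width: 0.152
```

```bash
python3 - <<'E'
from geo import *
import pickle
s=status.state();print(round(s["time"],2),np.round(s["tool_pos"],4),np.round(s["contact_force"],1))
c=pickle.load(open("pics/w1c.pkl","rb"));print("tape",ray_z(c,410*.64,380*.64,.01))
c=camera_params("wrist");p,d=grab_frame("wrist");np.save("pics/d19.npy",d);pickle.dump(c,open("pics/c19.pkl","wb"));cv2.imwrite("pics/w19r.png",p)
cv2.imwrite("pics/w19.png",cv2.resize(p,(800,600),interpolation=cv2.INTER_CUBIC))
q,d=grab_frame("top");cv2.imwrite("pics/tp19.png",cv2.resize(q[160:240,190:310],(800,533),interpolation=cv2.INTER_CUBIC))
E
```

```text
23.2 [0.4742 0.2746 0.186 ] [ 0.1  0.  -2.5]
tape [0.38072077 0.12070755 0.01      ]
```

View pics/w19.png

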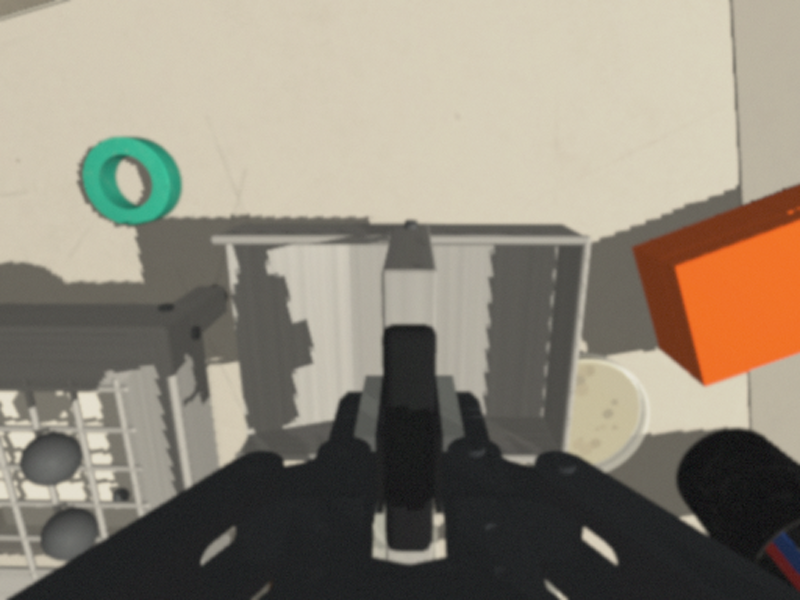

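View pics/tp19.png

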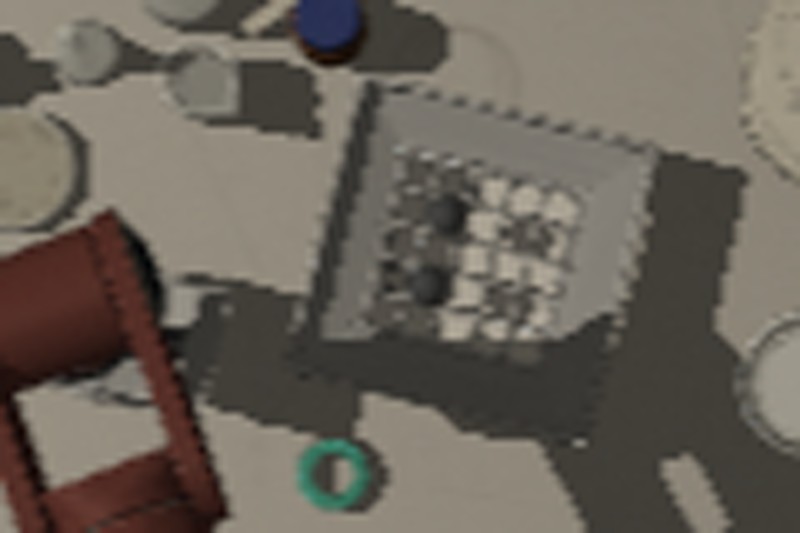

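Request:
play_rows([
  [[0,0,-0.03],0],
  [[0,0,-0.06],0],
  [[0,0,-0.085],0],
  [[0,0,-0.098],0],
  [[0,0,-0.105],0],
])

```text
time: 23.92
tool_pos: [0.4768, 0.2758, 0.0849]
tool_rot: [0.001, 0.115, 0.993, 0.0]
contact_force: [0.2, -0.9, -3.6]
gripper_width: 0.147
```

Request:
play_rows([
  [[0,0,-0.001],0],
  [[0,0,-0.003],0],
  [[0,0,-0.005],0],
  [[0,0,-0.005],0],
])

```text
time: 24.42
tool_pos: [0.476, 0.2758, 0.0795]
tool_rot: [0.0, 0.115, 0.993, 0.0]
contact_force: [-0.6, 0.1, -3.6]
gripper_width: 0.15
```

Request:
play_rows([
  [[0,0,-0.001],0],
  [[0,0,-0.002],0],
  [[0,0,-0.003],0],
  [[0,0,-0.003],0],
])

```text
time: 24.92
tool_pos: [0.4762, 0.276, 0.0771]
tool_rot: [0.0, 0.115, 0.993, 0.0]
contact_force: [-1.3, 1.4, 1.8]
gripper_width: 0.151
```

Request:
play_rows([
  [[0,0,0],0],
  [[0,0,0],0],
  [[0,0,0],0],
  [[0,0,0.02],0],
  [[0,0,0.05],0],
], grip=1)

```text
time: 25.55
tool_pos: [0.4755, 0.2755, 0.127]
tool_rot: [-0.001, 0.115, 0.993, -0.0]
contact_force: [0.5, -0.5, 0.2]
gripper_width: 1.003
```

Request:
play_rows([
  [[0,0,0.05],0],
  [[0,0,0.11],0],
  [[0,0,0.17],-0.1],
  [[0.02,-0.05,0.19],-0.3],
  [[0.03,-0.11,0.19],-0.48],
])

```text
time: 26.18
tool_pos: [0.5074, 0.1653, 0.3216]
tool_rot: [0.004, 0.347, 0.938, 0.002]
contact_force: [0.4, -0.4, -0.2]
gripper_width: 1.005
```

```bash
cat > w.py <<'E'
from geo import *
import pickle,sys
n=sys.argv[1]
s=status.state();print(round(s["time"],2),np.round(s["tool_pos"],4),np.round(s["contact_force"],1),"yaw",np.degrees(2*np.arctan2(s["tool_rot"][2],s["tool_rot"][1])),"w",s["gripper_width"])
c=camera_params("wrist");p,d=grab_frame("wrist");np.save(f"pics/{n}.npy",d);pickle.dump(c,open(f"pics/{n}.pkl","wb"));cv2.imwrite(f"pics/{n}r.png",p)
cv2.imwrite(f"pics/{n}.png",cv2.resize(p,(800,600),interpolation=cv2.INTER_CUBIC))
E
python3 w.py w20
```

```text
26.18 [0.5074 0.1653 0.3216] [ 0.4 -0.4 -0.2] yaw 139.40790570169563 w 1.0048815604907129
```

View pics/w20.png

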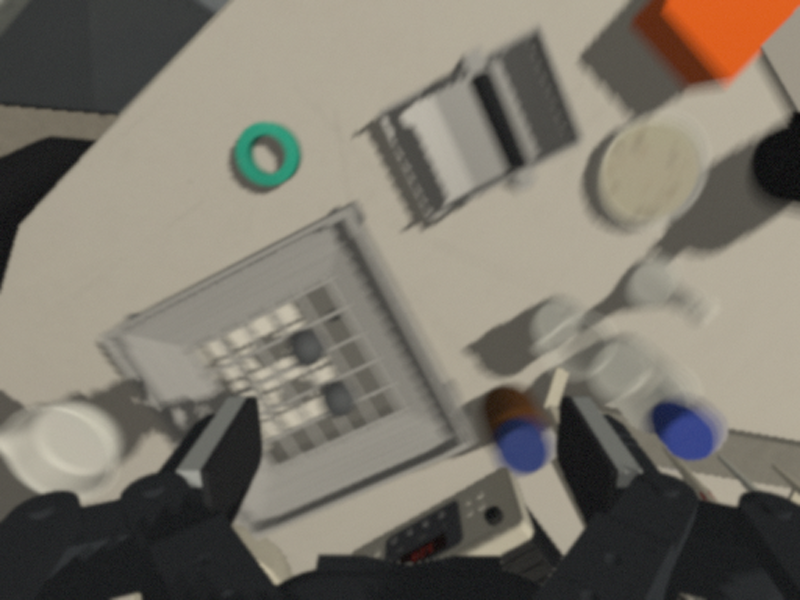

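Request:
play_rows([
  [[0.01,-0.04,-0.02],0.18],
  [[0.02,-0.08,-0.05],0.36],
  [[0.02,-0.08,-0.06],0.48],
  [[0.02,-0.08,-0.06],0.48],
  [[0.02,-0.08,-0.06],0.48],
])

```text
time: 26.85
tool_pos: [0.5263, 0.0861, 0.258]
tool_rot: [0.001, 0.113, 0.994, 0.0]
contact_force: [0.4, 0.3, 0.4]
gripper_width: 0.996
```

```bash
python3 w.py w21; python3 - <<'E'
from geo import *
for n in ["large_ball_0","large_ball_0_center","small_ball_0_center"]:
    try:
        for b in boxes_of("wrist",n)[:7]: print(n,round(b["confidence"],2),np.round(b["box"]).tolist())
    except Exception as e: print(n,e)
E
```

```text
26.85 [0.5263 0.0861 0.258 ] [0.4 0.3 0.4] yaw 167.05938206886583 w 0.9964289462355687
large_ball_0 0.96 [215.0, 156.0, 245.0, 186.0]
large_ball_0 0.67 [217.0, 204.0, 244.0, 232.0]
large_ball_0 0.35 [350.0, 14.0, 493.0, 137.0]
large_ball_0_center 0.24 [367.0, 218.0, 431.0, 285.0]
small_ball_0_center 0.38 [254.0, 145.0, 262.0, 152.0]
```

View pics/w21.png

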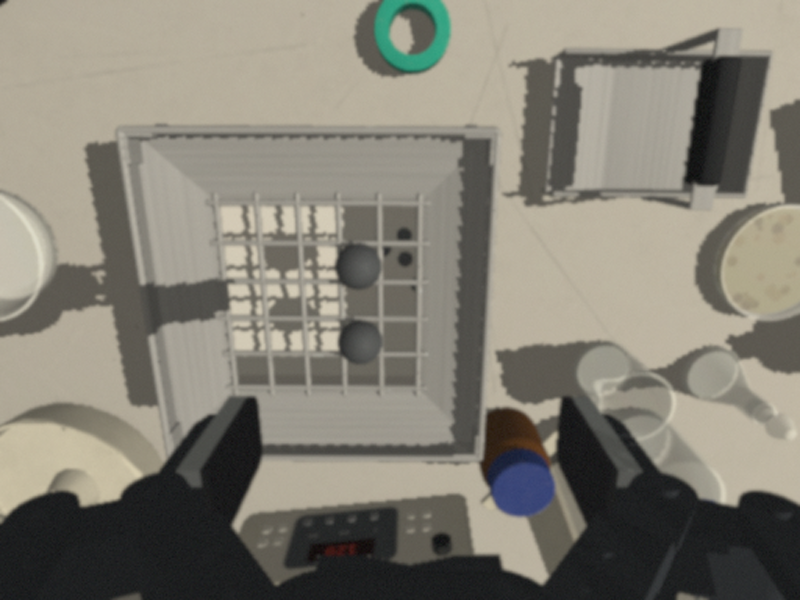

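```bash
python3 - <<'E'
from geo import *
import pickle
c=pickle.load(open("pics/w21.pkl","rb"));d=np.load("pics/w21.npy");P=cloud(c,d,(0,0,512,384));p=cv2.imread("pics/w21r.png")
from scipy.optimize import least_squares
for (u,v) in [(230,170),(230.5,218.5)]:
    print("ray",np.round(ray_z(c,u,v,.081),4))
    yy,xx=np.mgrid[0:384,0:512];m=((xx-u)**2+(yy-v)**2<13**2)&(P[...,2]>.078);Q=P[m];Q=Q[~np.isnan(Q[:,0])]
    f=least_squares(lambda x:np.linalg.norm(Q-x,axis=1)-.015,np.append(ray_z(c,u,v,.081)[:2],.081),loss="soft_l1",f_scale=.001);print(len(Q),"sphere",np.round(f.x,4),f.cost, "zmax",Q[:,2].max())
    q=f.x[:2]; print("grate coords T,N",(q-(M+N*.1085))@T,(q-(M+N*.1085))@N)
E
```

```text
ray [0.5182 0.056  0.081 ]
516 sphere [0.5177 0.0549 0.0815] 7.68993361574519e-05 zmax 0.09809134213109322
grate coords T,N -0.025862543485671616 -0.024450936920205224
ray [0.5689 0.0433 0.081 ]
538 sphere [0.5684 0.0431 0.0815] 7.758320117106431e-05 zmax 0.0983220775832499
grate coords T,N 0.0261635789067919 -0.02455540986969636
```

Request:
play_rows([
  [[-0.009,-0.031,-0.05],0],
  [[-0.009,-0.031,-0.1],0],
  [[-0.009,-0.031,-0.14],0],
  [[-0.009,-0.031,-0.16],0],
  [[-0.009,-0.031,-0.168],0],
], grip=0.18)

```text
time: 27.68
tool_pos: [0.5162, 0.055, 0.0871]
tool_rot: [-0.001, 0.112, 0.994, -0.0]
contact_force: [-0.3, -0.3, 1.1]
gripper_width: 0.591
```

Request:
play_rows([
  [[0,0,-0.006],0],
  [[0,0,-0.012],0],
  [[0,0,-0.016],0],
  [[0,0,-0.016],0],
])

```text
time: 28.18
tool_pos: [0.5169, 0.0547, 0.0723]
tool_rot: [-0.0, 0.112, 0.994, -0.0]
contact_force: [-0.4, 0.1, 1.0]
gripper_width: 0.588
```

```bash
python3 w.py w22
```

```text
28.18 [0.5169 0.0547 0.0723] [-0.4  0.1  1. ] yaw 167.12178877514242 w 0.5880544169557318
```

View pics/w22.png

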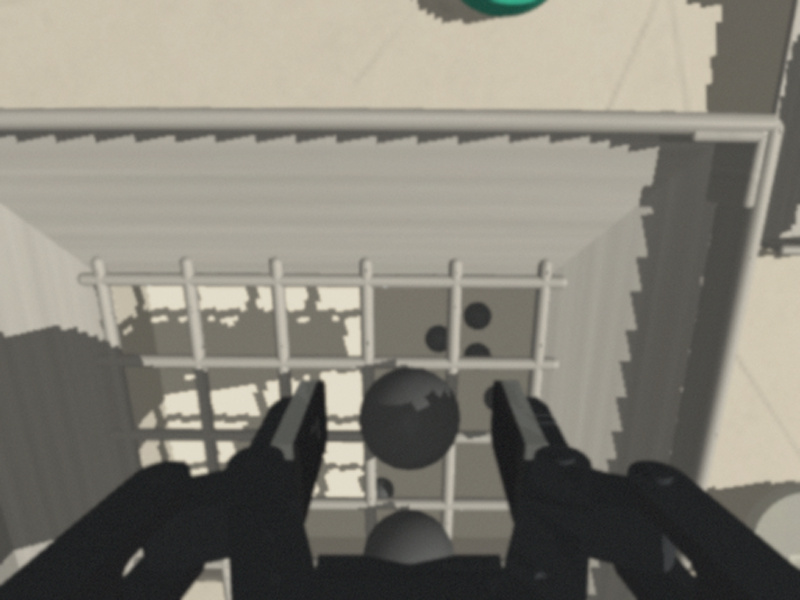

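Request:
play_rows([
  [[0,0,0.002],0],
  [[0,0,0.002],0],
  [[0,0,0.002],0],
  [[0,0,0.002],0],
  [[0,0,0.002],0],
], grip=-1)

```text
time: 28.85
tool_pos: [0.5174, 0.0548, 0.0751]
tool_rot: [0.0, 0.112, 0.994, 0.0]
contact_force: [-1.7, 0.5, 5.6]
gripper_width: 0.314
```

Request:
play_rows([
  [[0,0,0.006],0],
  [[0,0,0.02],0],
  [[0,0,0.04],0],
  [[0,0,0.065],0],
  [[0,0,0.09],0],
])

```text
time: 29.48
tool_pos: [0.5167, 0.0547, 0.1654]
tool_rot: [-0.0, 0.112, 0.994, -0.0]
contact_force: [0.0, 0.3, -2.3]
gripper_width: 0.308
```

```bash
python3 w.py w23; python3 - <<'E'
from h import *
c=camera_params("top");p,d=grab_frame("top");P=cloud(c,d,(290,195,335,240))
cv2.imwrite("pics/dish.png",cv2.resize(p[195:240,290:335],(450,450),interpolation=cv2.INTER_CUBIC))
for b in boxes_of("top","dish"):
    l,t,r,bb=b["box"];print(b["confidence"],b["box"],ray_z(c,(l+r)/2,(t+bb)/2,.036))
E
```

```text
29.48 [0.5167 0.0547 0.1654] [ 0.   0.3 -2.3] yaw 167.12038371925024 w 0.3080885901019179
0.87 [300.0, 210.9, 326.2, 228.4] [ 0.44109447 -0.2352211   0.036     ]
0.63 [364.9, 222.6, 390.5, 247.7] [ 0.37111894 -0.55160165  0.036     ]
```

View pics/w23.png

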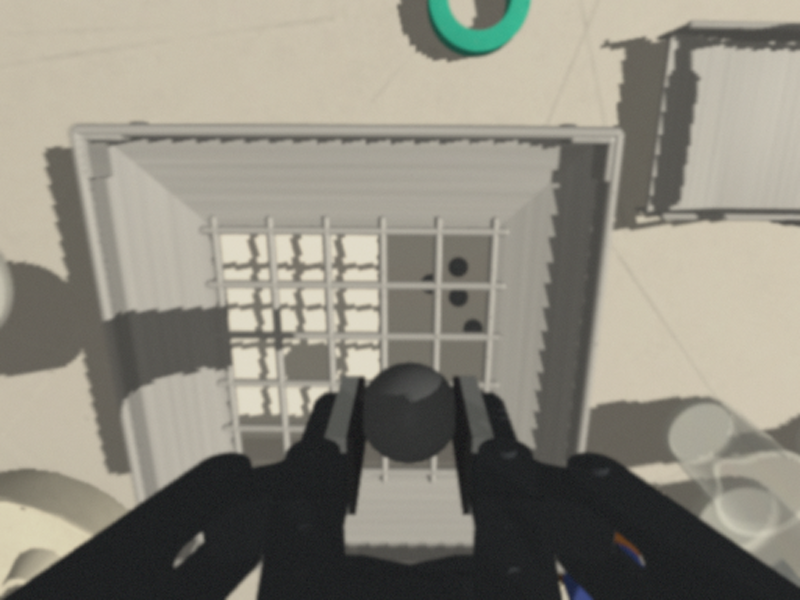

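View pics/dish.png

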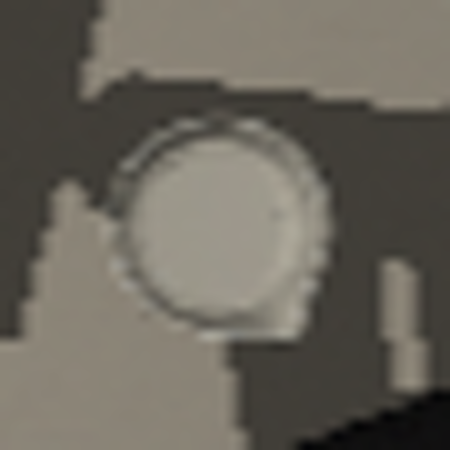

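Request:
play_rows([
  [[-0.01,-0.04,0.03],0],
  [[-0.02,-0.1,0.04],0],
  [[-0.04,-0.16,0.04],0],
  [[-0.055,-0.215,0.04],0],
  [[-0.06,-0.255,0.04],0],
])

```text
time: 30.25
tool_pos: [0.4552, -0.202, 0.2026]
tool_rot: [-0.001, 0.113, 0.994, 0.0]
contact_force: [-0.1, 0.2, -2.7]
gripper_width: 0.311
```

Request:
play_rows([
  [[-0.005,-0.02,-0.02],0],
  [[-0.006,-0.03,-0.04],0],
  [[-0.006,-0.03,-0.04],0],
  [[-0.006,-0.03,-0.04],0],
])

```text
time: 30.75
tool_pos: [0.4509, -0.2298, 0.1641]
tool_rot: [-0.0, 0.112, 0.994, 0.0]
contact_force: [0.1, 0.3, -1.6]
gripper_width: 0.312
```

```bash
python3 w.py w24; python3 - <<'E'
from geo import *
import pickle
c=pickle.load(open("pics/w24.pkl","rb"))
for b in boxes_of("wrist","dish")[:2]:
    l,t,r,bb=b["box"];print(b["confidence"],b["box"],ray_z(c,(l+r)/2,(t+bb)/2,.036))
ct=camera_params("top");print("top rim",ray_z(ct,312,217.6,.036),"floor",ray_z(ct,311.5,217.8,.005))
E
```

```text
30.75 [ 0.4509 -0.2298  0.1641] [ 0.1  0.3 -1.6] yaw 167.13677030197715 w 0.3122569666732182
0.78 [199.1, 127.6, 329.3, 239.3] [ 0.45035271 -0.22687921  0.036     ]
top rim [ 0.45100288 -0.22975327  0.036     ] floor [ 0.45081626 -0.23142873  0.005     ]
```

View pics/w24.png

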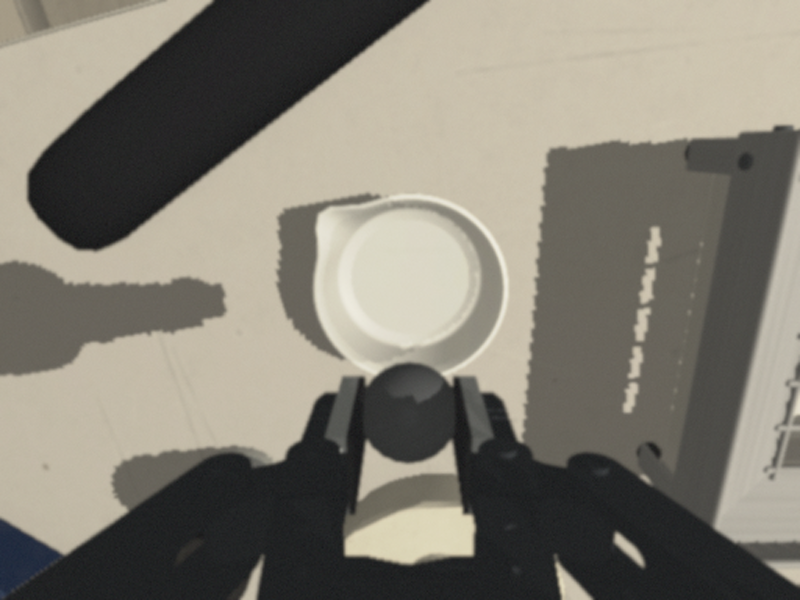

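```bash
python3 - <<'E'
from geo import *
import pickle
c=pickle.load(open("pics/w24.pkl","rb"))
print(ray_z(c,262.4,177.3,.005),ray_z(c,263.7,183.7,.036))
E
```

```text
[ 0.45244891 -0.22882276  0.005     ] [ 0.45047444 -0.2273484   0.036     ]
```

Request:
play_rows([
  [[-0.015,0.005,-0.04],0],
  [[-0.015,0.005,-0.08],0],
  [[-0.015,0.005,-0.11],0],
  [[-0.015,0.005,-0.125],0],
  [[-0.015,0.005,-0.132],0],
])

```text
time: 31.48
tool_pos: [0.4364, -0.2253, 0.0325]
tool_rot: [0.0, 0.112, 0.994, -0.0]
contact_force: [0.4, -1.2, -1.1]
gripper_width: 0.309
```

Request:
play_rows([
  [[0,0,-0.004],0],
  [[0,0,-0.008],0],
  [[0,0,-0.01],0],
  [[0,0,-0.01],0],
])

```text
time: 31.98
tool_pos: [0.436, -0.2253, 0.0225]
tool_rot: [0.0, 0.112, 0.994, -0.0]
contact_force: [0.4, 0.2, -1.8]
gripper_width: 0.313
```

```bash
python3 w.py w25
```

```text
31.98 [ 0.436  -0.2253  0.0225] [ 0.4  0.2 -1.8] yaw 167.1194585348603 w 0.31336451343614624
```

View pics/w25.png

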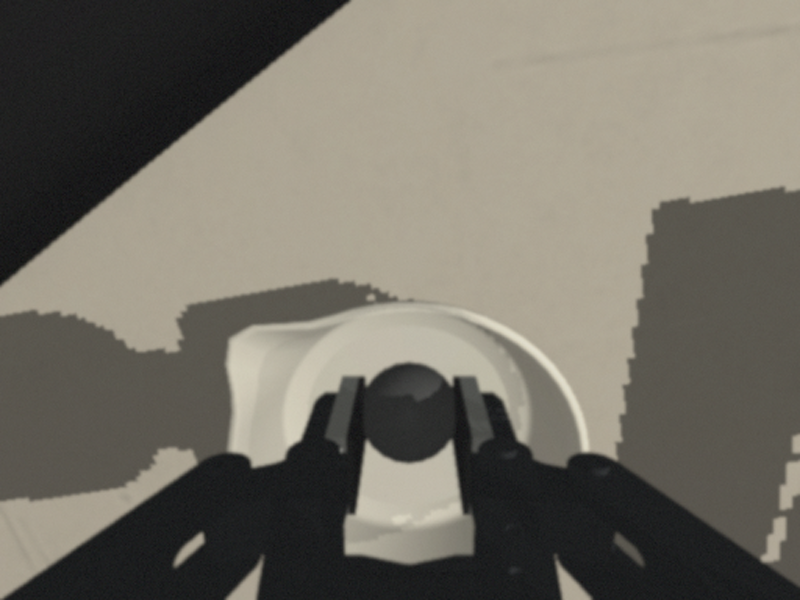

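Request:
play_rows([
  [[0,0,-0.003],0],
  [[0,0,-0.005],0],
  [[0,0,-0.005],0],
])

```text
time: 32.4
tool_pos: [0.4357, -0.2251, 0.017]
tool_rot: [-0.0, 0.112, 0.994, 0.0]
contact_force: [-0.8, -0.0, -2.3]
gripper_width: 0.308
```

Request:
play_rows([
  [[0,0,0],0],
  [[0,0,0],0],
  [[0,0,0.012],0],
  [[0,0,0.035],0],
  [[0,0,0.075],0],
], grip=-0.12)

```text
time: 33.02
tool_pos: [0.4351, -0.2247, 0.0926]
tool_rot: [-0.001, 0.112, 0.994, 0.001]
contact_force: [-0.5, -0.5, 1.0]
gripper_width: 0.437
```

```bash
python3 w.py w26
```

```text
33.02 [ 0.4351 -0.2247  0.0926] [-0.5 -0.5  1. ] yaw 167.12036340623746 w 0.4374608633886516
```

View pics/w26.png

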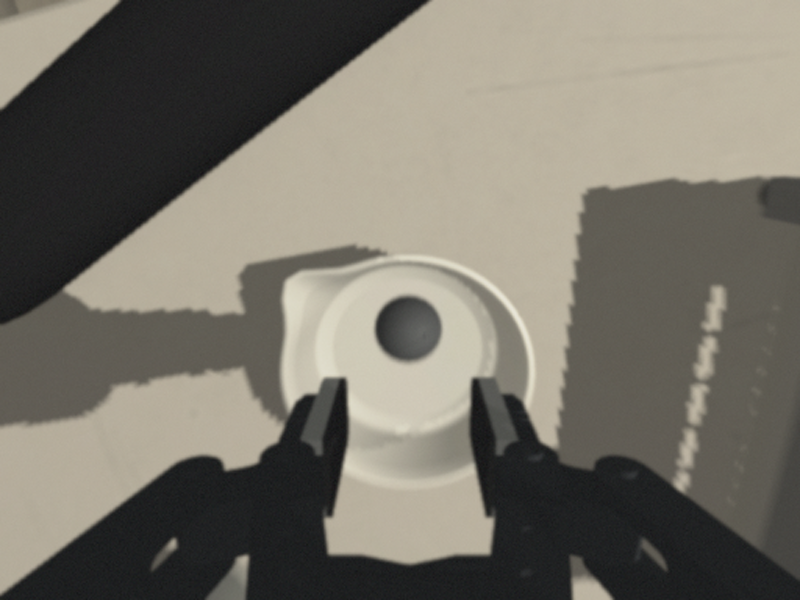

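Request:
play_rows([
  [[0,0.01,0.05],0],
  [[0.01,0.04,0.09],0],
  [[0.03,0.09,0.1],0],
  [[0.055,0.14,0.1],0],
  [[0.085,0.19,0.1],0],
], grip=0.18)

```text
time: 33.7
tool_pos: [0.522, -0.0338, 0.1942]
tool_rot: [0.002, 0.112, 0.994, -0.0]
contact_force: [-0.5, -1.2, 0.9]
gripper_width: 0.588
```

Request:
play_rows([
  [[0.03,0.045,0],0],
  [[0.048,0.078,-0.02],0],
  [[0.048,0.078,-0.06],0],
  [[0.048,0.078,-0.09],0],
  [[0.048,0.078,-0.09],0],
])

```text
time: 34.33
tool_pos: [0.567, 0.043, 0.1001]
tool_rot: [-0.003, 0.112, 0.994, -0.0]
contact_force: [-0.0, -0.1, -0.2]
gripper_width: 0.591
```

```bash
python3 w.py w27; python3 - <<'E'
from geo import *
import pickle
from scipy.optimize import least_squares
c=pickle.load(open("pics/w27.pkl","rb"));d=np.load("pics/w27.npy");P=cloud(c,d,(0,0,512,384))
u,v=proj(c,np.array([.5686,.0436,.09]));print(u,v)
yy,xx=np.mgrid[0:384,0:512];m=((xx-u)**2+(yy-v)**2<30**2)&(P[...,2]>.08)&(P[...,2]<.1);Q=P[m]
f=least_squares(lambda x:np.linalg.norm(Q-x,axis=1)-.015,[.5686,.0436,.081],loss="soft_l1",f_scale=.001);print(len(Q),f.x)
E
```

```text
34.33 [0.567  0.043  0.1001] [-0.  -0.1 -0.2] yaw 167.139509080868 w 0.5905421189795984
262.8282558792695 248.84417546470408
2185 [0.56843145 0.04296558 0.08154835]
```

View pics/w27.png

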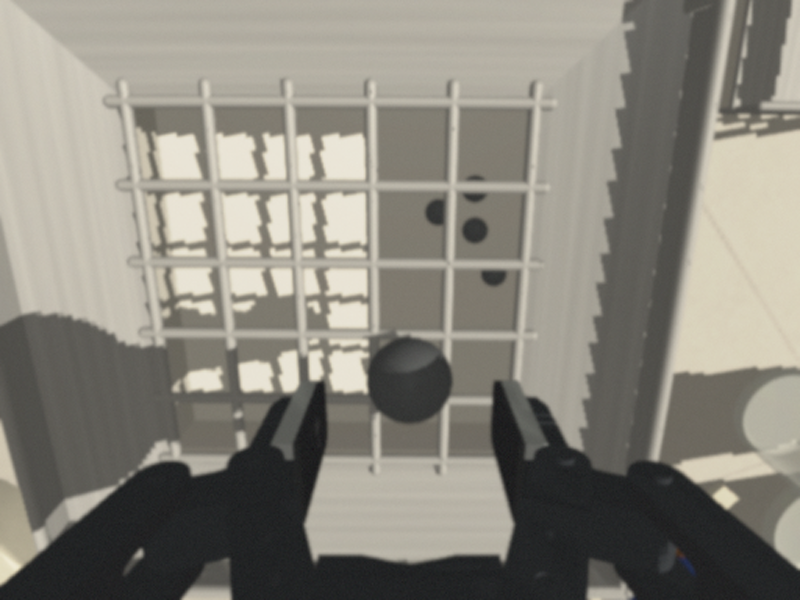

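Aligned over ball B. Descend to TCP ≈ 0.0745 and grip.

Request:
play_rows([
  [[0.001,0,-0.01],0],
  [[0.001,0,-0.02],0],
  [[0.001,0,-0.025],0],
  [[0.001,0,-0.025],0],
])

```text
time: 34.88
tool_pos: [0.5695, 0.0427, 0.0767]
tool_rot: [-0.001, 0.112, 0.994, -0.0]
contact_force: [-0.9, -0.2, 0.1]
gripper_width: 0.592
```

Request:
play_rows([
  [[0,0,0],0],
  [[0,0,0],0],
  [[0,0,0],0],
  [[0,0,0],0],
], grip=-1)

```text
time: 35.38
tool_pos: [0.5702, 0.0425, 0.078]
tool_rot: [0.0, 0.112, 0.994, -0.0]
contact_force: [-2.4, -2.0, 4.1]
gripper_width: 0.301
```

Request:
play_rows([
  [[0,0,0.006],0],
  [[0,0,0.02],0],
  [[0,0,0.045],0],
  [[0,0,0.08],0],
  [[0,0,0.11],0],
])

```text
time: 36.0
tool_pos: [0.57, 0.0429, 0.1891]
tool_rot: [0.0, 0.112, 0.994, 0.0]
contact_force: [0.6, -0.2, -2.4]
gripper_width: 0.309
```

```bash
python3 w.py w28
```

```text
36.0 [0.57   0.0429 0.1891] [ 0.6 -0.2 -2.4] yaw 167.12759649730688 w 0.3089101736696126
```

View pics/w28.png

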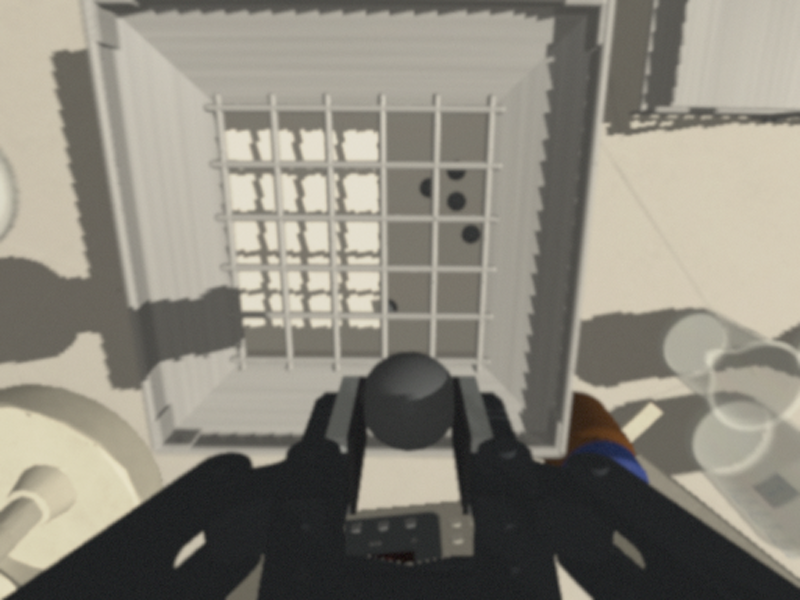

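Request:
play_rows([
  [[-0.035,-0.005,0.02],0],
  [[-0.075,-0.025,0.02],0],
  [[-0.1,-0.065,0.02],0],
  [[-0.103,-0.12,0.02],0],
  [[-0.103,-0.18,0.02],0],
])

```text
time: 36.67
tool_pos: [0.4664, -0.1382, 0.2072]
tool_rot: [0.001, 0.112, 0.994, 0.0]
contact_force: [0.5, -1.3, -1.9]
gripper_width: 0.309
```

Request:
play_rows([
  [[0,-0.05,0],0],
  [[0,-0.085,-0.02],0],
  [[0,-0.095,-0.06],0],
  [[0,-0.095,-0.09],0],
  [[0,-0.095,-0.09],0],
])

```text
time: 37.3
tool_pos: [0.4647, -0.2308, 0.1138]
tool_rot: [-0.003, 0.112, 0.994, 0.002]
contact_force: [0.4, 0.4, -2.7]
gripper_width: 0.31
```

```bash
python3 w.py w29; python3 - <<'E'
from geo import *
import pickle
c=pickle.load(open("pics/w26.pkl","rb"))
print("ball in w26",ray_z(c,408*.64,328*.64,.02))
c=pickle.load(open("pics/w29.pkl","rb"))
for b in boxes_of("wrist","large_ball_0")[:3]:
    l,t,r,bb=b["box"];print(b["confidence"],b["box"],ray_z(c,(l+r)/2,(t+bb)/2,.02))
E
```

```text
37.3 [ 0.4647 -0.2308  0.1138] [ 0.4  0.4 -2.7] yaw 167.09896051213497 w 0.31005609236110904
ball in w26 [ 0.43773438 -0.22516247  0.02      ]
0.89 [232.9, 223.7, 289.8, 288.6] [ 0.5131005  -0.24142349  0.02      ]
0.82 [238.8, 140.7, 281.4, 183.3] [ 0.43766076 -0.22506488  0.02      ]
```

View pics/w29.png

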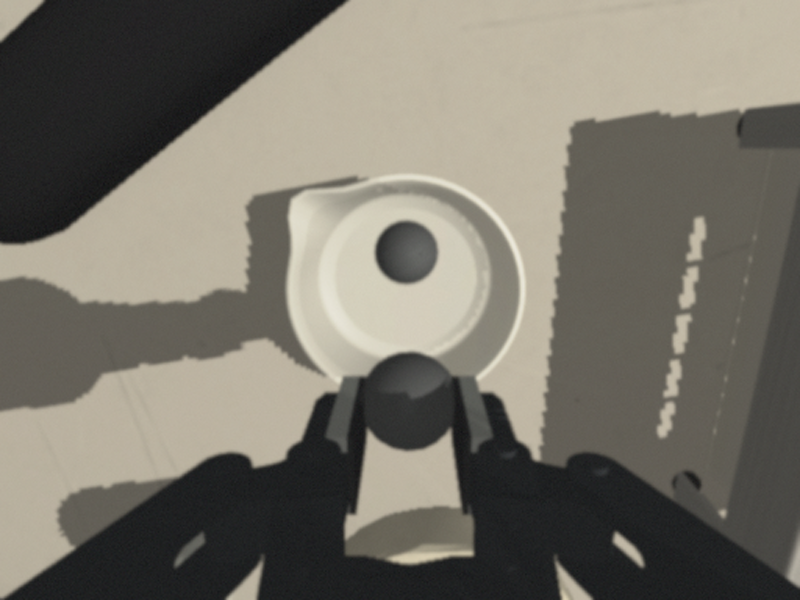

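Request:
play_rows([
  [[0.004,-0.001,-0.02],0],
  [[0.004,-0.001,-0.045],0],
  [[0.004,-0.001,-0.065],0],
  [[0.004,-0.001,-0.078],0],
  [[0.004,-0.001,-0.082],0],
])

```text
time: 38.02
tool_pos: [0.4715, -0.2334, 0.0358]
tool_rot: [0.0, 0.112, 0.994, -0.0]
contact_force: [0.7, -0.8, -3.0]
gripper_width: 0.304
```

Request:
play_rows([
  [[0,0,-0.003],0],
  [[0,0,-0.007],0],
  [[0,0,-0.007],0],
])

```text
time: 38.4
tool_pos: [0.4709, -0.2333, 0.0283]
tool_rot: [-0.0, 0.112, 0.994, -0.0]
contact_force: [-0.2, -0.5, -1.4]
gripper_width: 0.309
```

```bash
python3 w.py w30
```

```text
38.4 [ 0.4709 -0.2333  0.0283] [-0.2 -0.5 -1.4] yaw 167.1193817503076 w 0.30932133619226915
```

View pics/w30.png

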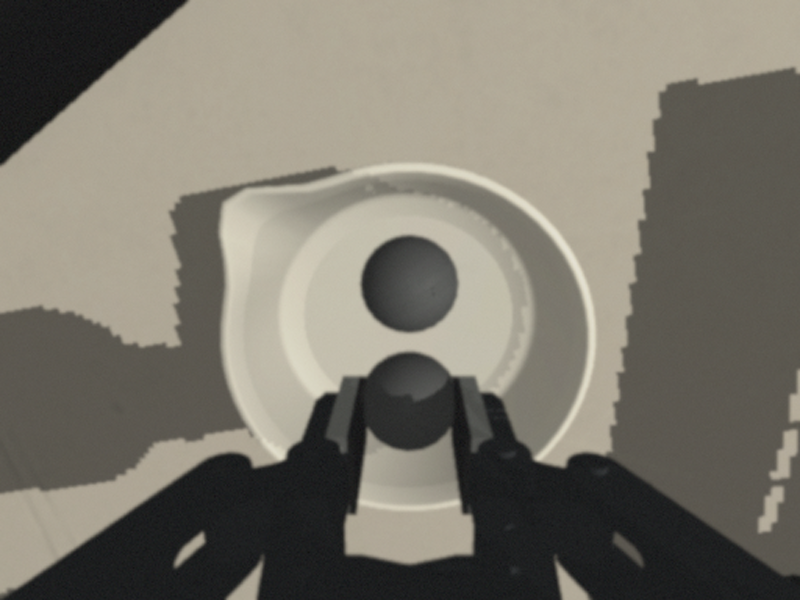

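Request:
play_rows([
  [[0,0,-0.004],0],
  [[0,0,-0.005],0],
  [[0,0,-0.005],0],
])

```text
time: 38.83
tool_pos: [0.4708, -0.2332, 0.0231]
tool_rot: [-0.0, 0.112, 0.994, 0.0]
contact_force: [-0.4, 1.2, -2.6]
gripper_width: 0.307
```

Request:
play_rows([
  [[0,0,0],0],
  [[0,0,0],0],
  [[0,0,0.012],0],
  [[0,0,0.035],0],
  [[0,0,0.075],0],
], grip=-0.18)

```text
time: 39.45
tool_pos: [0.4701, -0.2327, 0.0986]
tool_rot: [-0.001, 0.112, 0.994, 0.001]
contact_force: [0.7, -1.1, 0.5]
gripper_width: 0.412
```

Request:
play_rows([
  [[0,0,0.04],0],
  [[-0.02,0.02,0.09],0],
  [[-0.03,0.05,0.12],0],
  [[-0.03,0.05,0.12],0],
  [[-0.03,0.05,0.12],0],
])

```text
time: 40.08
tool_pos: [0.4408, -0.1834, 0.2182]
tool_rot: [0.0, 0.112, 0.994, -0.0]
contact_force: [0.5, 1.4, -0.2]
gripper_width: 0.411
```

```bash
python3 w.py w31; python3 - <<'E'
from geo import *
import pickle
c=pickle.load(open("pics/w31.pkl","rb"))
for b in boxes_of("wrist","large_ball_0")[:3]:
    l,t,r,bb=b["box"];print(b["confidence"],b["box"],ray_z(c,(l+r)/2,(t+bb)/2,.02))
p,d=grab_frame("scene");cv2.imwrite("pics/s31.png",cv2.resize(p[130:270,150:336],(800,600),interpolation=cv2.INTER_CUBIC))
p,d=grab_frame("top");cv2.imwrite("pics/tp31.png",cv2.resize(p[150:250,180:330],(800,533),interpolation=cv2.INTER_CUBIC))
E
```

```text
40.08 [ 0.4408 -0.1834  0.2182] [ 0.5  1.4 -0.2] yaw 167.13122017633862 w 0.41106202882706533
0.71 [207.2, 158.0, 238.0, 187.7] [ 0.43794183 -0.22519466  0.02      ]
0.59 [210.6, 189.8, 235.5, 213.3] [ 0.46947108 -0.23308012  0.02      ]
```

View pics/w31.png

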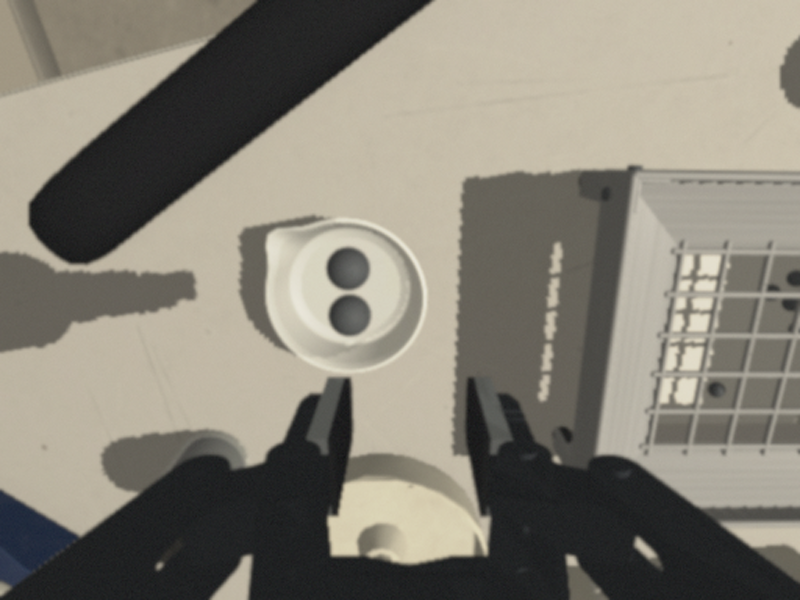

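View pics/s31.png

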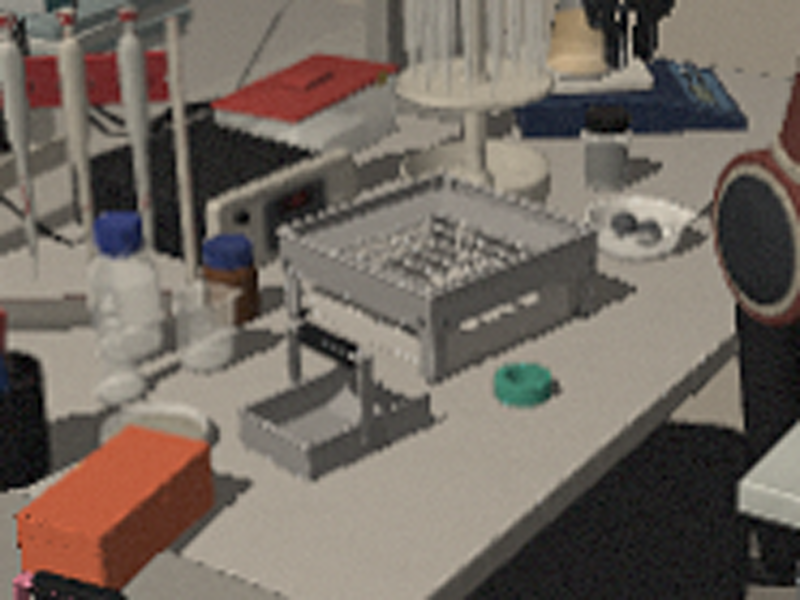

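View pics/tp31.png

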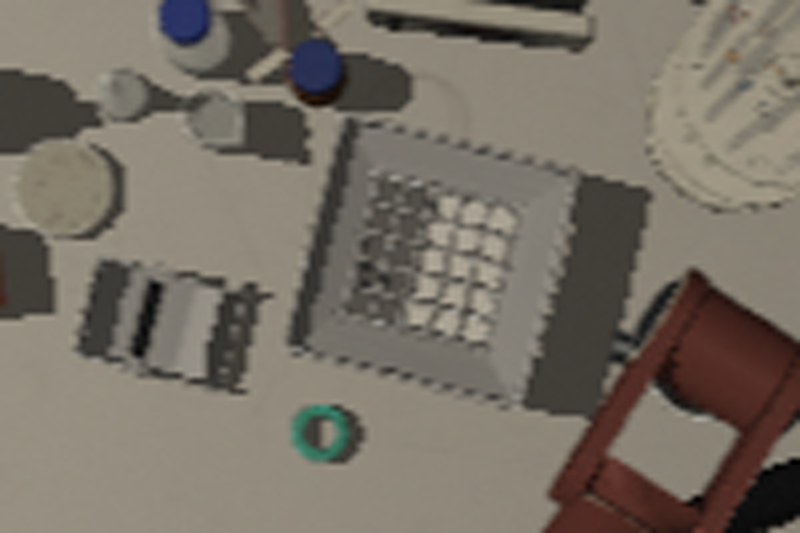

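```bash
python3 - <<'E'
from geo import *
import pickle
for f,pts in [("w28",[(456,174),(428,188),(456,201),(471,234),(392,304)]),("w31",[(716,389),(795,278),(775,290),(790,303)])]:
    c=pickle.load(open(f"pics/{f}.pkl","rb"));d=np.load(f"pics/{f}.npy");P=cloud(c,d,(0,0,512,384))
    for u,v in pts:
        r,q=round(v*.64),round(u*.64);q=min(q,509);z=P[r-1:r+2,q-1:q+2,2];print(f,(u,v),"z",np.round(np.nanmedian(z),3), "xy",np.round(np.nanmedian(P[r-1:r+2,q-1:q+2,:2],axis=(0,1)),3))
# pan: fit plane from w21 image? use top depth for handle
c=camera_params("top");p,d=grab_frame("top");P=cloud(c,d,(180,190,235,230))
m=(p[190:230,180:235].max(2)<40)&(P[...,2]>.06);print("handle",np.median(P[m],axis=0),m.sum())
cs=pickle.load(open("pics/w23.pkl","rb"))
c=pickle.load(open("pics/w21.pkl","rb"));d=np.load("pics/w21.npy");P=cloud(c,d,(0,0,512,384));H=P[45:110,452:470].reshape(-1,3);H=H[H[:,2]>.08];print("w21 handle top z",np.median(H[:,2]),H[:,2].min(),H[:,2].max(), "pan floor", P[60:110:12,380:440:15,2].round(3).tolist())
E
```

```text
w28 (456, 174) z 0.015 xy [0.519 0.085]
w28 (428, 188) z 0.015 xy [0.523 0.066]
w28 (456, 201) z 0.016 xy [0.535 0.081]
w28 (471, 234) z 0.016 xy [0.557 0.086]
w28 (392, 304) z 0.014 xy [0.591 0.028]
w31 (716, 389) z 0.015 xy [0.591 0.022]
w31 (795, 278) z 0.015 xy [0.515 0.081]
w31 (775, 290) z 0.072 xy [0.496 0.029]
w31 (790, 303) z 0.015 xy [0.533 0.078]
handle [0.47608231 0.27709584 0.09926958] 33
w21 handle top z 0.10092098229456781 0.08918796298235715 0.10380074838325626 pan floor [[0.01, 0.002, 0.002, 0.003], [0.009, 0.003, 0.002, 0.004], [0.008, 0.004, 0.004, 0.002], [0.006, 0.004, 0.003, 0.004], [0.006, 0.005, 0.003, 0.004]]
```

```bash
python3 - <<'E'
from plant import *
print(ticket.job_done(), status.state()["time"])
E
```

```text
the job is handed in; nothing more can be done
the job is handed in; nothing more can be done
```

The job is done and handed in with about 40 s of the 72 s used; the hand-in reports no verdict.

**How I tipped the pan:** The moves allow no tool tilt, so I rested the pan's underside on the screen's left rim. With the jaws loosened into a cage around the handle, I pushed the handle forward until the balls ran out. The highest tilt I measured was about 28°; the balls left the pan during the next push, which I did not measure. A first try, with the rim nearer the back of the pan, stopped at about 13° and released no balls. I regripped the pan level and moved it back before the second try.

**What the last checks showed:**
- **Small balls:** All five are in the catch tray, with their tops about 15 mm above the worktop.
- **Large balls:** Both were taken off the grate and lie in the glass dish at (0.438, -0.225) and (0.469, -0.233). That is under 20 mm from the dish's axis. Each was released from roughly 5 to 7 mm above the dish floor.
- **Pan:** It is empty and upright on the bench, with its handle top 100 mm up and its floor level.
- **Dish and bystanders:** They look unmoved in the pictures; I did not measure them again.
- **Robot:** The gripper is clear of everything.

One depth reading out of nine fell on a grate wire instead of the small ball I aimed at. That ball had read correctly in the earlier wrist picture.

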